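# Pack the travel flacons into the sprung-lid vanity case

### The arm

A 6-joint arm with a two-finger parallel gripper is mounted at the origin on the work surface. World frame = base frame: x ahead of the robot, y to its left, z up, the work surface at z = 0. Lengths are in m, angles in rad, forces in N, time in s.
With the tool pointing down it reaches from about 0.425 to 0.95 m from the base axis. Payload 3.5 kg.
Tool frame: the origin (TCP) lies at the very end of the fingers, on their centre line; the grasp point (between the pads) lies 19 mm behind it; z points along the fingers, y is the direction in which the jaws open and shut (so a half turn about z gives the same grasp; the last joint's range is limited). The gripper opens to 85 mm and grips with 20 to 120 N. Pads are 22 mm wide; open, the fingers measure 114 mm over their backs; the gripper's body (76 mm by 85 mm) begins 54 mm behind the grasp point. The pads swing forward as they close: fully open they stand 13 mm farther back than shut.
Start: joints at [1.038, 0.286, 1.577, -0, 1.279, -0.15], TCP at [0.252, 0.626, 0.231] pointing down, gripper open.
Joint ranges: [-2.77, 2.77], [-0.9, 2.22], [0.21, 2.48], [-1.53, 4.67], [0.24, 2.81], [-2.84, 2.84]. Speed limits (rad/s): [2.79, 2.79, 3.14, 3.14, 3.14, 3.14].

### API

Orientations are given as a unit quaternion [x, y, z, w].
In Python, from plant import get_state, vision, ctrl, cut_out gives the robot as it stands.
- The arm moves only by the tool jog_arm, never from a script. Its argument "commands" is text: rows parted by semicolons, each of 6 numbers parted by spaces: the shift along the world's x, y, z in m, then the turn, a rotation vector about the world's x, y, z in rad. A call has 1 to 20 rows; each row is the pose to reach, as a shift and turn from the pose commanded when the call began; what a row does not reach only later rows make up. A row lasts 1/8 s, in which the tool goes at most 62.5 mm and 10.7 degrees, less where a joint would pass 70% of its speed; a pose out of reach is approached as far as the arm can. A call with a gripper value outside its range is refused whole. "gripper" is the opening in per cent of the stroke, from 0 (shut) to 100 (fully open), set as the call begins (left out, the last holds). The fingers move at their own pace and stop on an object; "grip_force" is the grip in N (left out, the last holds). Time passes only in rows, so rows that repeat a pose let the fingers close. It gives the time, the measured TCP pose, the force and the opening at its end, in the units of the state.
- get_state(): the state, without advancing time (a new reading comes with each control period).
- vision.read_camera(name): name is "scene" or "top" or "wrist"; returns a dict with "frame" (400x640x3 uint8, red, green, blue), "z_map" (400x640 float32, m along the optical axis (not along the pixel's ray), 0 where there is no reading), "fx", "fy", "cx", "cy" (pixels), "D" ([k1, k2, p1, p2, k3] as OpenCV has them; the pictures are not rectified), "R" (3x3) and "t" (3): a world point X has camera coordinates R X + t. Camera axes: x right, y down, z forward; pixel columns grow to the right and rows downward; lengths in m; the calibration is good to about 2 mm. A picture is of the moment at which its call begins.
- ctrl.sign_off(): hands the job in, once; it reports no verdict.
Trained networks look in the newest picture that a camera, given by its name, has taken for a name from the list of things; names that differ only in an ending like _2 or _b are one class to them, and where a whole thing is asked for, a point or a joint stands for the part that bears it (a point fixed in the world has none). Each returns a list of dicts, best first, with "conf" (0 to 1); they miss things now and then, are a little off and sometimes report something else, mostly with a low value. They report only what shows in the picture. A call takes as long as a camera call. They do not tell look-alikes from the thing itself.
- cut_out(camera, query): "pixels" (400x640 bool, what is visible of it) and "box" ([centre column, centre row, width, height] in pixels, round what is visible of it).
The state is a dict: "time": time; "qpos": joint angles; "dq": joint speeds; "joint_efforts": joint torques, N m; "eef_pos": TCP position; "tcp_rot": TCP orientation; "contact_force": force on the tool from outside, world axes, zero at the start; "wrist_torque": the same for the moment, N m; "opening": opening from 0.0 (shut) to 1.0 (fully open).
Only numpy, scipy, OpenCV 4.12 (cv2) and the standard library are available. Lean on these libraries where they do the work, as an engineer would, in place of code of your own. Each camera call takes 0.05 s, during which the arm holds its last target.

### The job

Press the vanity case's button so that its sprung lid pops up, then steady the lid and ease it back to its open stop without letting it slam. Slide every slim flacon on the wooden tray upright into an empty slot of the case, one to a slot and right down to the bottom, then press the lid shut until it latches and stays closed. Leave the perfume flasks and the atomizer standing where they are.

Things in the scene. Friction and masses are not known exactly. Their poses are not given: they have to be found in the camera images.
- case: Teal vanity case, fixed: block 110 (x) by 222 (y) by 54 mm high. Origin: centre of its underside, on the table. z up; x points from button side to hinge side. A ledge 64 mm wide, up to 56 mm high, with the button, sticks out 75 mm at -x. Four slots open on top at y = -84, -28, 28, 84 mm, each 52.5 mm (x) by 32.5 mm (y), 42 mm deep (floor 12 mm above the table), 2 mm chamfer.
- hinge_line (a point): Middle of the lid's hinge line: 55 mm along the case's x, 56 mm above the table. Axes as the case's; the hinge runs along y. The lid is a cream hollow cover, open underneath: 110 mm from hinge to front, 222 mm long, top face 42 mm above the hinge line when shut, walls 5 mm, 0.2 kg.
- lid (a joint): Lid angle, rad: 0 shut, 1.75 open stop. A latch holds it shut; released, its spring lifts it to about 0.95, where it waits half open. From there to the stop hinge friction holds it where it is put (some 1 N moves it); below, it springs up again. Pressed down near its front (10 to 15 N) to just below 0 (it gives to -0.02), it latches by itself and then rests within 0.02 of 0.
- lid_front (a point): Middle of the outer face of the lid's front wall (the wall far from the hinge), 110 mm from the hinge and, when shut, 20 mm above the hinge line. Moves with the lid.
- button (a joint): Travel of the lid's release button in m: 0 up, 0.007 fully down. It takes 1.4 N to start and about 4 to 5 N to push down; the latch lets go at about 0.005.
- button_top (a point): Centre of the top of the round rose-coloured push button, 28 mm in diameter, 57 mm above the table when up, pressed straight down. It lies 52 mm in front of the shut lid's front wall.
- tray: Flat wooden tray 230 x 210 mm, 8 mm thick, without a rim, fixed; origin: centre of its underside. The flacons stand on it.
- flacon1_mid (a point): Centre of flacon 1 (pink with a brass-coloured top): a slim rigid upright box 30 mm (its x) by 50 mm (its y) by 70 mm tall, edges rounded by 3 mm, about 0.12 kg, most of it in the thick base; its z is up. Half-way up, 35 mm above its foot. It may be absent.
- flacon2_mid (a point): Centre of flacon 2 (blue with a brass-coloured top): a slim rigid upright box 30 mm (its x) by 50 mm (its y) by 70 mm tall, edges rounded by 3 mm, about 0.12 kg, most of it in the thick base; its z is up. Half-way up, 35 mm above its foot. It may be absent.
- flacon3_mid (a point): Centre of flacon 3 (amber with a brass-coloured top): a slim rigid upright box 30 mm (its x) by 50 mm (its y) by 70 mm tall, edges rounded by 3 mm, about 0.12 kg, most of it in the thick base; its z is up. Half-way up, 35 mm above its foot. It may be absent.
- flacon4_mid (a point): Centre of flacon 4 (green with a brass-coloured top): a slim rigid upright box 30 mm (its x) by 50 mm (its y) by 70 mm tall, edges rounded by 3 mm, about 0.12 kg, most of it in the thick base; its z is up. Half-way up, 35 mm above its foot. It may be absent.
- slot1 (a point): Where the centre of a flacon is when it stands right down in slot 1 (35 mm above the slot floor, 47 mm above the table). Axes as the case's: a flacon's 30 mm side lies along y, its 50 mm side along x. A seated flacon stands 28 mm proud of the case's top.
- slot2 (a point): Where the centre of a flacon is when it stands right down in slot 2 (35 mm above the slot floor, 47 mm above the table). Axes as the case's: a flacon's 30 mm side lies along y, its 50 mm side along x. A seated flacon stands 28 mm proud of the case's top.
- slot3 (a point): Where the centre of a flacon is when it stands right down in slot 3 (35 mm above the slot floor, 47 mm above the table). Axes as the case's: a flacon's 30 mm side lies along y, its 50 mm side along x. A seated flacon stands 28 mm proud of the case's top.
- slot4 (a point): Where the centre of a flacon is when it stands right down in slot 4 (35 mm above the slot floor, 47 mm above the table). Axes as the case's: a flacon's 30 mm side lies along y, its 50 mm side along x. A seated flacon stands 28 mm proud of the case's top.
- flask_a: Bystander: heavy square amber perfume flask, 50 x 50 mm, 84 mm tall with its stopper; origin at the centre of its underside.
- flask_b: Bystander: a second flask like the first.
- atomizer: Bystander: small steel bell-shaped atomizer, 52 mm across the foot, 70 mm tall; origin at the centre of its underside.
There are look-alikes about, which are no part of the job. Leave any black or purple look-alike of the part that bears flacon2_mid alone.

How it is judged:
On the way, in this order (a step that is already met when the one before it is completed fails the run):
1. The lid, released by the button, has popped up (value of joint lid above 0.5 rad), for 0.1 s.
2. The lid has been eased back to its open stop and is still (value of joint lid above 1.55 rad and velocity of joint lid between -0.15 and 0.15 rad/s), for 0.3 s.
3. Every flacon present stands right down in a slot, the lid still open (value of joint lid above 0.7 rad and (distance between flacon1_mid and slot1 below 0.008 m or distance between flacon1_mid and slot2 below 0.008 m or distance between flacon1_mid and slot3 below 0.008 m or distance between flacon1_mid and slot4 below 0.008 m) and (distance between flacon2_mid and slot1 below 0.008 m or distance between flacon2_mid and slot2 below 0.008 m or distance between flacon2_mid and slot3 below 0.008 m or distance between flacon2_mid and slot4 below 0.008 m) and (distance between flacon3_mid and slot1 below 0.008 m or distance between flacon3_mid and slot2 below 0.008 m or distance between flacon3_mid and slot3 below 0.008 m or distance between flacon3_mid and slot4 below 0.008 m) and (distance between flacon4_mid and slot1 below 0.008 m or distance between flacon4_mid and slot2 below 0.008 m or distance between flacon4_mid and slot3 below 0.008 m or distance between flacon4_mid and slot4 below 0.008 m)), for 0.3 s.
At the end, for the whole second after the job is handed in: The lid is shut and latched (within 0.03 rad), every flacon present is upright within 8 mm of the seated position of a slot, and the flasks and the atomizer stand within 30 mm of where they were (value of joint lid below 0.03 rad and velocity of joint lid below 0.1 rad/s and (distance between flacon1_mid and slot1 below 0.008 m or distance between flacon1_mid and slot2 below 0.008 m or distance between flacon1_mid and slot3 below 0.008 m or distance between flacon1_mid and slot4 below 0.008 m) and (distance between flacon2_mid and slot1 below 0.008 m or distance between flacon2_mid and slot2 below 0.008 m or distance between flacon2_mid and slot3 below 0.008 m or distance between flacon2_mid and slot4 below 0.008 m) and (distance between flacon3_mid and slot1 below 0.008 m or distance between flacon3_mid and slot2 below 0.008 m or distance between flacon3_mid and slot3 below 0.008 m or distance between flacon3_mid and slot4 below 0.008 m) and (distance between flacon4_mid and slot1 below 0.008 m or distance between flacon4_mid and slot2 below 0.008 m or distance between flacon4_mid and slot3 below 0.008 m or distance between flacon4_mid and slot4 below 0.008 m) and angle between each of flacon1_mid, flacon2_mid, flacon3_mid, flacon4_mid's own z axis and vertical below 0.12 rad and distance of each of flask_a, flask_b, atomizer from where it was at the start of the episode below 0.03 m and angle between each of flask_a, flask_b, atomizer's own z axis and vertical below 0.3 rad); the robot touches nothing.
It fails at once if the lid is flung against its open stop (faster than 2.5 rad/s beyond 1.3 rad) (value of joint lid above 1.3 rad and velocity of joint lid above 2.5 rad/s).
It fails at once if a flask or the atomizer is shoved more than 30 mm or knocked over (not (distance of flask_a from where it was at the start of the episode below 0.03 m) or not (distance of flask_b from where it was at the start of the episode below 0.03 m) or not (distance of atomizer from where it was at the start of the episode below 0.03 m) or not (angle between flask_a's own z axis and vertical below 0.3 rad) or not (angle between flask_b's own z axis and vertical below 0.3 rad) or not (angle between atomizer's own z axis and vertical below 0.3 rad)).
Of flacon1, flacon2, flacon3, flacon4 only 2 to 4 are there at a start; the rules pass over those that are not, and their reading is None.
At some moment in a run one of flacon1, flacon2, flacon3, flacon4 may be knocked a few centimetres aside while the robot is not near it.
It also fails if it takes over 210 s, if anything falls off the work surface, if the arm or the gripper's body presses on something with over 40 N, if the wrist force passes 120 N, or if a joint passes its speed limit or range.

## Working session

There is one attempt and no reset: what is moved stays moved. The work goes in short steps, Python scripts to look and compute and a tool call to move; the robot and the scene stay as the last step left them, time stands still between calls to the robot, and variables do not carry over. Pictures are saved under pics/ and viewed, and the job is handed in when it is done.

Besides the shell and the picture viewer there is one more tool, called after ">>>" as a command line: name --argument value ..., lists and objects as JSON in quotes. jog_arm: Moves the arm, as the interface text tells. Its arguments: {"type":"object","properties":{"commands":{"type":"string"},"gripper":{"type":"number"},"grip_force":{"type":"number"}},"required":["commands"]}

```bash
ls; mkdir -p pics; python3 - <<'E'
from plant import get_state, vision
import cv2,numpy as np
print(get_state())
for n in ["scene","top","wrist"]:
    c=vision.read_camera(n); cv2.imwrite(f"pics/{n}0.png",c["frame"][:,:,::-1])
    print(n,c["fx"],c["fy"],c["cx"],c["cy"],c["D"],c["R"],c["t"])
E
```

```text
pics
{'time': 0.0, 'qpos': array([ 1.03799615e+00,  2.87196698e-01,  1.57820764e+00,  2.16630123e-05,
        1.27858001e+00, -1.49986986e-01]), 'dq': array([-4.27366031e-04,  5.58594714e-05,  7.88082459e-04, -8.78461755e-04,
       -6.18573104e-04, -3.59915098e-05]), 'joint_efforts': array([-5.73783564e-04, -4.05978763e+01, -2.92630523e+01, -1.53529345e-04,
        5.88890776e-03,  2.09003588e-06]), 'eef_pos': array([0.25175184, 0.62557901, 0.22990989]), 'tcp_rot': array([ 1.90242928e-01,  9.81736318e-01, -1.12336200e-03, -4.10140448e-04]), 'contact_force': array([ 0.9739423 , -0.84055827, -0.48487789]), 'wrist_torque': array([-0.01885124, -0.07951059,  0.03953715]), 'opening': 0.9982200893194653}
scene 389.94343939804696 389.94343939804696 320.2340915941671 197.56755379053345 [-0.04971474  0.          0.          0.          0.        ] [[ 0.33433376  0.94245414  0.0010668 ]
 [ 0.60797443 -0.21481255 -0.76434459]
 [-0.72013056  0.25619479 -0.64480711]] [-0.17719647 -0.29343572  1.26392117]
top 432.6541195841043 432.6541195841043 323.5262530836479 209.66306094069452 [-0.03122557  0.          0.          0.          0.        ] [[-0.02483721 -0.99962796 -0.01127197]
 [-0.9822818   0.02649825 -0.18552709]
 [ 0.18575676  0.00646427 -0.9825745 ]] [-0.02300407  0.56149051  1.03391149]
wrist 315.4607082667183 315.4607082667183 317.290128361757 203.65965045258983 [-0.00705082  0.          0.          0.          0.        ] [[ 0.37351394  0.92762039 -0.00278159]
 [ 0.89330824 -0.35888658  0.27055648]
 [ 0.24997543 -0.10354143 -0.96270009]] [-0.6740664  -0.03540435  0.37905074]
```

View pics/scene0.png

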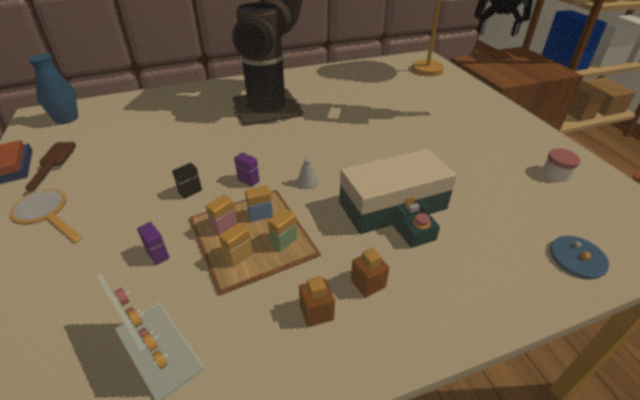

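View pics/top0.png

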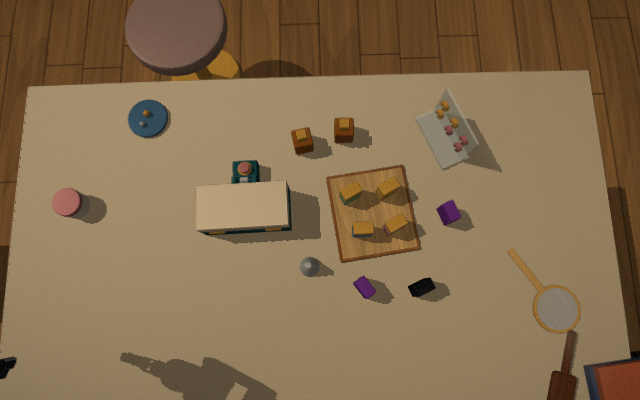

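View pics/wrist0.png

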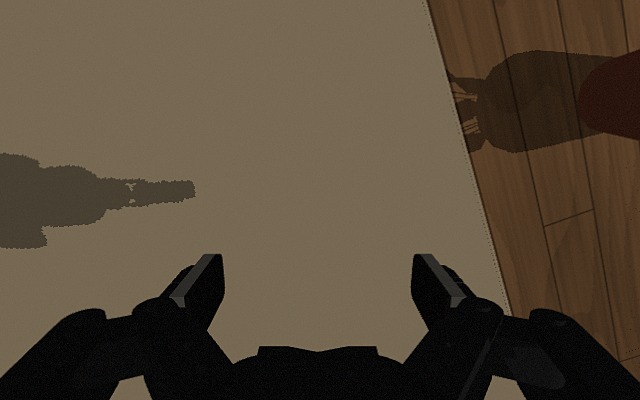

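The top picture shows four flacons on the tray: green (351,193), pink or amber (389,188), blue (363,229) and another (397,224). The case is at (243,207) with its button at (245,169). Look-alikes to avoid are purple at (449,212) and (365,287), and black at (421,287). The flasks are at (302,140) and (344,130), and the atomizer at (310,266).

```bash
cat > h.py <<'E'
from plant import get_state, vision, ctrl, cut_out
import cv2,numpy as np
def cam(n): return vision.read_camera(n)
def cloud(c,mask=None):
    z=c["z_map"]; m=z>0
    if mask is not None: m&=mask
    v,u=np.nonzero(m)
    K=np.array([[c["fx"],0,c["cx"]],[0,c["fy"],c["cy"]],[0,0,1]])
    p=cv2.undistortPoints(np.stack([u,v],1).astype(np.float64)[:,None],K,np.array(c["D"]))[:,0]
    zz=z[v,u]; P=np.c_[p*zz[:,None],zz]
    return (P-np.array(c["t"]))@np.array(c["R"]),np.stack([u,v],1)
def proj(c,X):
    K=np.array([[c["fx"],0,c["cx"]],[0,c["fy"],c["cy"]],[0,0,1]])
    r=cv2.Rodrigues(np.array(c["R"]))[0]
    return cv2.projectPoints(np.atleast_2d(np.array(X,float)),r,np.array(c["t"]),K,np.array(c["D"]))[0][:,0]
def rect(P):
    (cx,cy),(w,h),a=cv2.minAreaRect(P[:,:2].astype(np.float32))
    if w<h: w,h,a=h,w,a+90   # a: direction of long side deg
    return np.round([cx,cy,w,h],4),round((a+90)%180-90,1)
def save(c,name,box=None,s=1):
    f=c["frame"][:,:,::-1]
    if box: f=f[box[1]:box[3],box[0]:box[2]]
    cv2.imwrite("pics/"+name,cv2.resize(f,None,fx=s,fy=s,interpolation=cv2.INTER_CUBIC))
E
cat > m.py <<'E'
from h import *
for n in ["top","scene"]:
    c=cam(n)
    for q in ["flacon1_mid","flacon2_mid","flacon3_mid","flacon4_mid","flask_a","atomizer","case","lid","tray","button"]:
        for d in cut_out(n,q):
            if d["conf"]<.3: continue
            P,uv=cloud(c,d["pixels"])
            if len(P)<10: continue
            zt=np.percentile(P[:,2],97); T=P[P[:,2]>zt-.008]
            col=c["frame"][d["pixels"]].mean(0).astype(int)
            print(n,q,round(d["conf"],2),np.round(d["box"][:2]),"ztop",round(zt,3),rect(T),col)
E
python3 m.py
```

```text
top flacon1_mid 0.74 [396. 223.] ztop 0.081 (array([ 0.5198, -0.2143,  0.0504,  0.0298]), -61.4) [137  96  41]
top flacon1_mid 0.72 [244. 197.] ztop 0.102 (array([0.57  , 0.1606, 0.2213, 0.1106]), -88.0) [152 133 102]
top flacon2_mid 0.93 [421. 289.] ztop 0.073 (array([ 0.3629, -0.2726,  0.0486,  0.0302]), -67.6) [19 17 15]
top flacon2_mid 0.85 [450. 212.] ztop 0.074 (array([ 0.5479, -0.354 ,  0.0504,  0.0296]), 23.7) [74 33 79]
top flacon2_mid 0.68 [363. 231.] ztop 0.082 (array([ 0.5105, -0.1327,  0.0491,  0.03  ]), 88.6) [131  96  41]
top flacon2_mid 0.67 [365. 287.] ztop 0.074 (array([ 0.3672, -0.1322,  0.0501,  0.0299]), 36.3) [81 35 87]
top flacon3_mid 0.67 [388. 188.] ztop 0.081 (array([ 0.6129, -0.2009,  0.0506,  0.0304]), -62.5) [131  93  36]
top flacon3_mid 0.5 [244. 197.] ztop 0.102 (array([0.57  , 0.1605, 0.221 , 0.1106]), -88.0) [152 133 102]
top flacon4_mid 0.69 [351. 193.] ztop 0.082 (array([ 0.6038, -0.1056,  0.0487,  0.0303]), -60.2) [126  94  39]
top flacon4_mid 0.36 [344. 129.] ztop 0.086 (array([ 0.7778, -0.0953,  0.027 ,  0.0256]), -2.0) [98 60 21]
top flask_a 0.9
[... 2531 characters left out ...]
.92 [396. 199.] ztop 0.1 (array([0.5714, 0.1608, 0.223 , 0.1133]), -87.6) [115 105  84]
scene case 0.31 [421. 221.] ztop 0.059 (array([0.681 , 0.1609, 0.0248, 0.0226]), 11.5) [118  76  67]
scene lid 0.74 [398. 180.] ztop 0.101 (array([0.5714, 0.1608, 0.223 , 0.1133]), -87.6) [153 134 106]
scene lid 0.5 [259. 206.] ztop 0.08 (array([ 0.5122, -0.1328,  0.0503,  0.0333]), 87.4) [106  92  68]
scene tray 0.94 [254. 242.] ztop 0.011 (array([ 0.5611, -0.1644,  0.2323,  0.2108]), 8.0) [124  95  61]
scene tray 0.43 [370. 273.] ztop 0.085 (array([0.7542, 0.0145, 0.0262, 0.0257]), -78.5) [102  71  40]
scene button 0.42 [423. 220.] ztop 0.059 (array([0.6793, 0.1627, 0.0273, 0.0266]), 11.2) [118  77  67]
```

```bash
python3 - <<'E'
from h import *
c=cam("top"); save(c,"top1.png",(180,80,480,310),2.5)
c=cam("scene"); save(c,"scene1.png",(130,130,480,330),2.2)
E
```

```text
(no output)
```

View pics/top1.png

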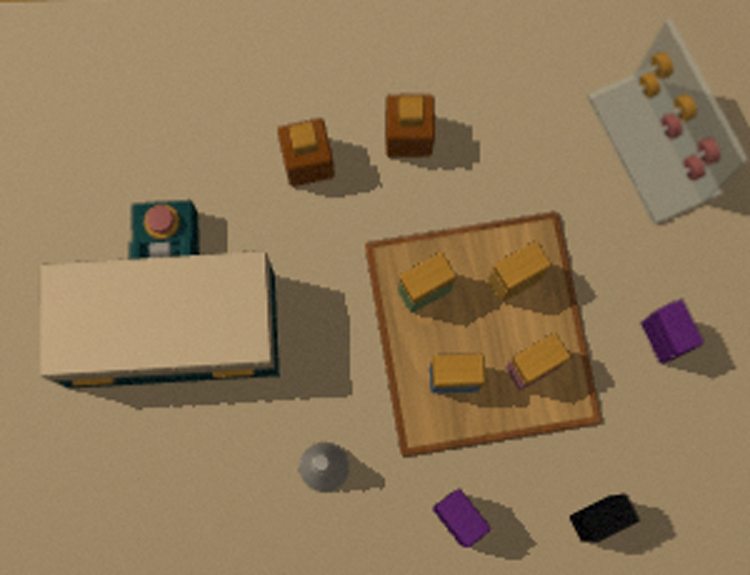

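View pics/scene1.png

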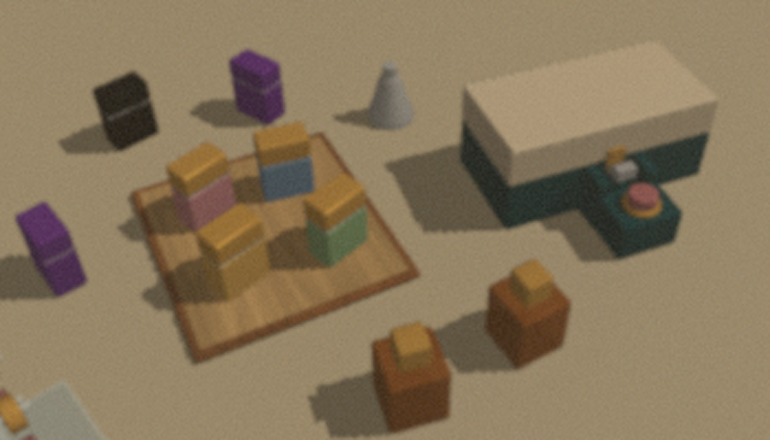

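All four flacons are confirmed on the tray by colour: pink (224,215), blue (261,204), amber (235,244) and green (283,229) in the scene picture. The flask and look-alike hits are rejected. The lid centre is about (0.5705, 0.1606) with yaw about 182°, and the button about (0.679, 0.163), which fits the predicted (0.677, 0.164). Next I go above the button with the fingers shut.

>>> jog_arm --commands "0.04 -0.045 -0.01 0 0 -0.11;0.08 -0.09 -0.02 0 0 -0.23;0.12 -0.13 -0.03 0 0 -0.34;0.16 -0.17 -0.04 0 0 -0.46;0.2 -0.215 -0.05 0 0 -0.57;0.24 -0.26 -0.06 0 0 -0.69;0.28 -0.3 -0.065 0 0 -0.8;0.32 -0.345 -0.07 0 0 -0.92;0.36 -0.39 -0.08 0 0 -1.03;0.4 -0.43 -0.09 0 0 -1.15;0.429 -0.463 -0.1 0 0 -1.15;0.429 -0.463 -0.13 0 0 -1.15;0.429 -0.463 -0.145 0 0 -1.15;0.429 -0.463 -0.145 0 0 -1.15" --gripper 0 --grip_force 40

```text
time: 3.1
eef_pos: [0.6795, 0.1635, 0.0843]
tcp_rot: [0.693, 0.721, -0.001, -0.001]
contact_force: [-0.3, -0.2, -0.4]
opening: 0.0
```

```bash
python3 - <<'E'
from h import *
s=get_state();print(s["time"],s["eef_pos"],s["contact_force"],s["opening"],s["qpos"])
c=cam("scene"); save(c,"s2.png",(330,100,530,260),4)
w=cam("wrist");print("campos",-np.array(w["R"]).T@np.array(w["t"])-s["eef_pos"])
E
```

```text
3.1 [0.67953008 0.16350096 0.08432365] [-0.27362662 -0.18761736 -0.36055609] 0.00018996555141278569 [9.12330523e-02 4.79524054e-01 1.60588340e+00 5.21736308e-05
 1.06017263e+00 5.25520574e-02]
campos [-0.00103456  0.06924182  0.1442194 ]
```

View pics/s2.png

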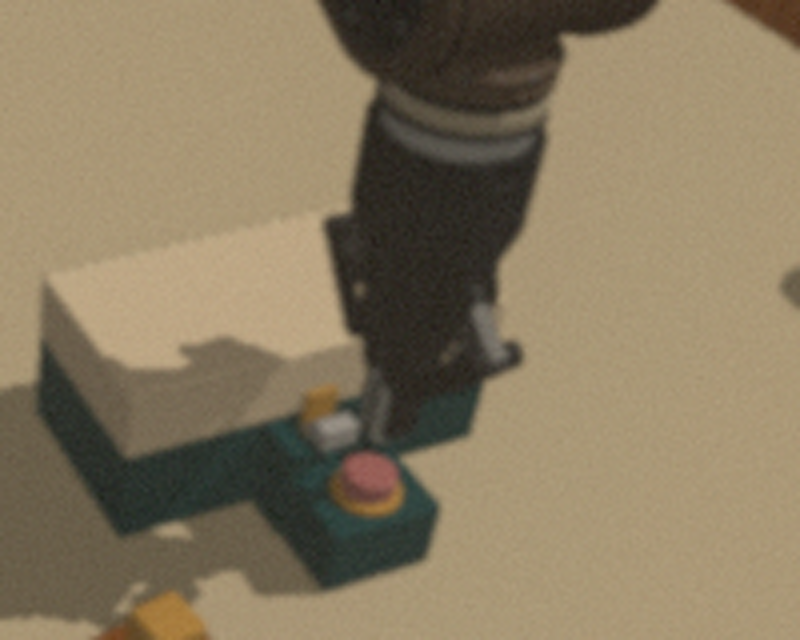

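The button is at (372,475) in the crop, with the shut fingers just above it. The knuckles stick out towards the lid, so I turn the jaws across (y), which puts the wrist camera on the far side. Then I press.

>>> jog_arm --commands "0 0 0 0 0 -0.17;0 0 0 0 0 -0.34;0 0 0 0 0 -0.51;0 0 0 0 0 -0.68;0 0 0 0 0 -0.85;0 0 0 0 0 -1.02;0 0 0 0 0 -1.19;0 0 0 0 0 -1.36;0 0 0 0 0 -1.57;0 0 0 0 0 -1.57"

```text
time: 4.45
eef_pos: [0.6818, 0.1639, 0.0882]
tcp_rot: [1.0, 0.02, 0.001, -0.0]
contact_force: [0.0, 0.4, 0.4]
opening: 0.001
```

```bash
python3 - <<'E'
from h import *
s=get_state();print(s["eef_pos"],s["qpos"])
for n in ["top","scene"]:
    c=cam(n); print(n,proj(c,[s["eef_pos"],[.679,.163,.057],[.677,.164,.057]]))
save(c,"s3.png",(330,100,530,260),4)
w=cam("wrist");print("campos",-np.array(w["R"]).T@np.array(w["t"])-s["eef_pos"])
E
```

```text
[0.68178207 0.16385855 0.08822522] [ 9.14712246e-02  4.76079635e-01  1.60278455e+00 -1.37434839e-05
  1.05988235e+00  1.62163261e+00]
top [[241.2489592  161.34157927]
 [243.9828584  165.97794487]
 [243.58500907 166.74219616]]
scene [[425.43872673 207.01687918]
 [421.6151237  217.89230493]
 [421.53277337 217.13724803]]
campos [0.06872294 0.00285011 0.14206102]
```

View pics/s3.png

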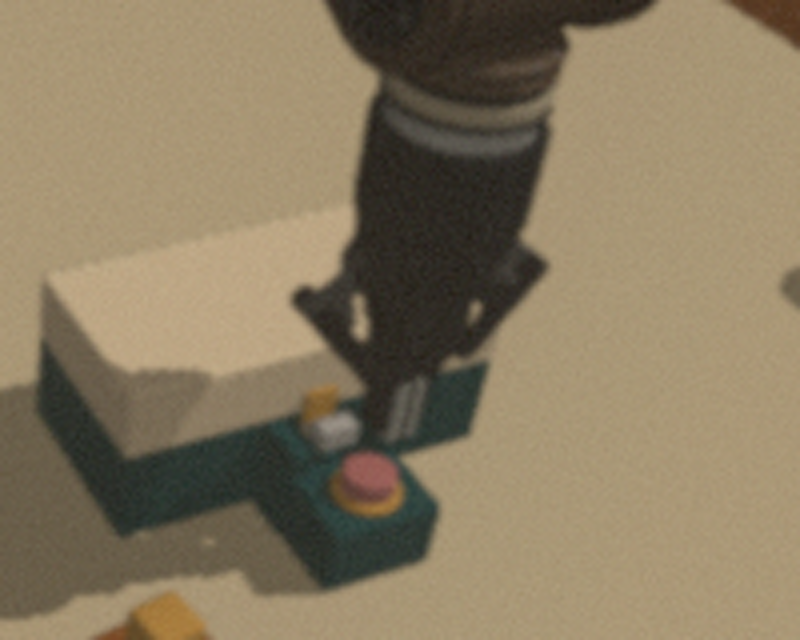

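>>> jog_arm --commands "0 0 -0.01 0 0 0;0 0 -0.02 0 0 0;0 0 -0.026 0 0 0;0 0 -0.03 0 0 0;0 0 -0.033 0 0 0;0 0 -0.035 0 0 0;0 0 -0.037 0 0 0;0 0 -0.037 0 0 0"

```text
time: 5.6
eef_pos: [0.6813, 0.1632, 0.0501]
tcp_rot: [1.0, 0.019, 0.0, 0.0]
contact_force: [-2.3, -1.0, 5.1]
opening: 0.001
```

```bash
python3 - <<'E'
from h import *
s=get_state();print(s["eef_pos"],s["contact_force"])
c=cam("scene");save(c,"s4.png",(330,100,530,260),4)
E
```

```text
[0.68134458 0.16318864 0.05009924] [-2.28198246 -0.96064573  5.13500356]
```

View pics/s4.png

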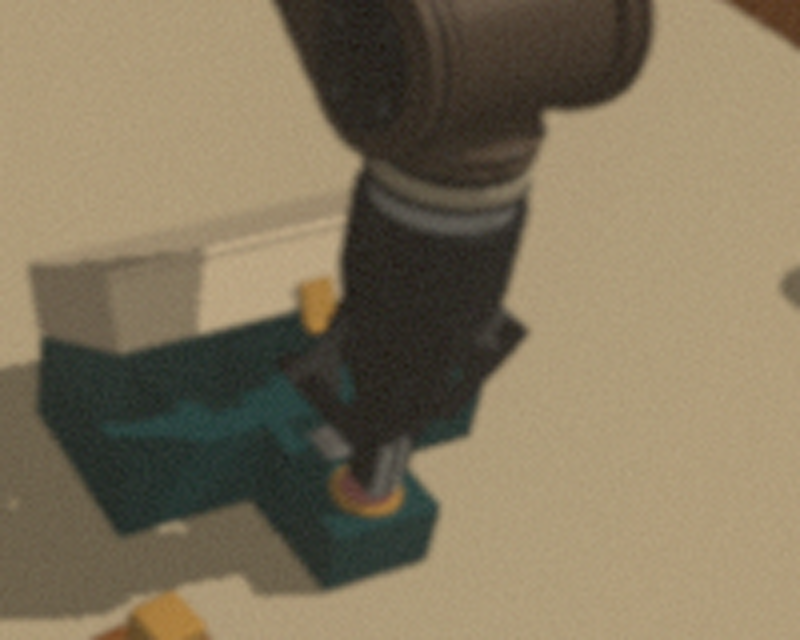

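The button is down and the lid is up. I retreat and look again.

>>> jog_arm --commands "0.005 0 0.01 0 0 0;0.01 0 0.03 0 0 0;0.015 0 0.05 0 0 0;0.02 0 0.072 0 0 0;0.02 0 0.072 0 0 0"

```text
time: 6.28
eef_pos: [0.7038, 0.1633, 0.1257]
tcp_rot: [1.0, 0.019, 0.004, -0.0]
contact_force: [-0.5, 0.3, -0.6]
opening: -0.003
```

```bash
cat > lid.py <<'E'
from h import *
import sys
s=get_state();print(s["time"],s["eef_pos"],s["contact_force"])
c=cam("scene");save(c,sys.argv[1],(300,60,540,260),3)
# case frame
yaw=np.deg2rad(182); R=np.array([[np.cos(yaw),np.sin(yaw)],[-np.sin(yaw),np.cos(yaw)]])
for n in ["scene","top"]:
    c=cam(n)
    for d in cut_out(n,"lid")[:2]:
        P,uv=cloud(c,d["pixels"])
        q=(P[:,:2]-[0.5705,0.1606])@R.T
        k=(np.abs(q[:,1])<.1)&(np.abs(q[:,0])<.25)
        if k.sum()<30: continue
        a=q[k]; z=P[k,2]
        i=np.argmax(z); 
        rim=np.c_[55-a[:,0]*1000,z*1000-56]
        print(n,round(d["conf"],2),"d(-x from hinge) pct",np.percentile(rim[:,0],[2,50,98]).round(),"z-hinge pct",np.percentile(rim[:,1],[2,50,98]).round())
        # extreme points
        top=rim[rim[:,1]>np.percentile(rim[:,1],97)]; print("  top edge",top.mean(0).round(1))
E
python3 lid.py s5.png
```

```text
6.275 [0.70383331 0.16328375 0.12570227] [-0.49492971  0.30098405 -0.56422152]
scene 0.6 d(-x from hinge) pct [-15.  44.  70.] z-hinge pct [  7.  96. 113.]
  top edge [ 36.1 113.1]
top 0.71 d(-x from hinge) pct [-32.  11.  63.] z-hinge pct [ 29.  86. 114.]
  top edge [ 16.9 158.4]
```

View pics/s5.png

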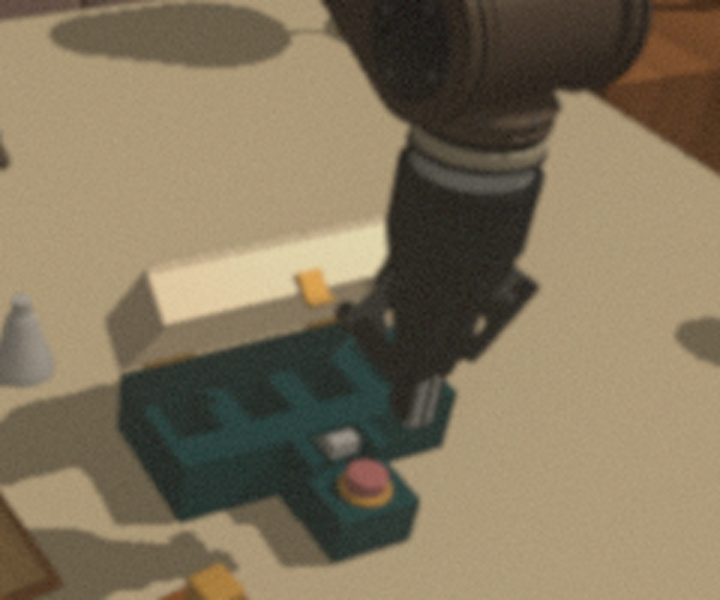

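The lid waits half open, with its rim about 70 mm in front of the hinge and its brass clasp at crop (315,287). All four slots are empty. I push the rim back slowly, off to one side of the clasp.

>>> jog_arm --commands "-0.03 -0.015 0.004 0 0 0;-0.06 -0.025 0.004 0 0 0;-0.085 -0.035 0.004 0 0 0;-0.1 -0.035 0.004 0 0 0;-0.106 -0.035 0.004 0 0 0;-0.111 -0.035 0.004 0 0 0;-0.116 -0.035 0.004 0 0 0;-0.121 -0.035 0.004 0 0 0;-0.126 -0.035 0.004 0 0 0;-0.131 -0.035 0.004 0 0 0;-0.136 -0.035 0.004 0 0 0;-0.141 -0.035 0.004 0 0 0;-0.146 -0.035 0.004 0 0 0;-0.15 -0.035 0.004 0 0 0;-0.155 -0.035 0.004 0 0 0;-0.155 -0.035 0.004 0 0 0"

```text
time: 8.52
eef_pos: [0.5472, 0.128, 0.1271]
tcp_rot: [1.0, 0.019, 0.002, 0.0]
contact_force: [0.7, -1.4, 5.2]
opening: -0.003
```

```bash
python3 lid.py s6.png
```

```text
8.525 [0.5471783  0.12797666 0.12709394] [ 0.70813231 -1.39310672  5.1672699 ]
scene 0.72 d(-x from hinge) pct [-36. -22.  20.] z-hinge pct [  4.  33. 116.]
  top edge [-10.1 117.3]
top 0.82 d(-x from hinge) pct [-40. -21.  18.] z-hinge pct [ 14. 108. 117.]
  top edge [-17.7 127.9]
```

View pics/s6.png

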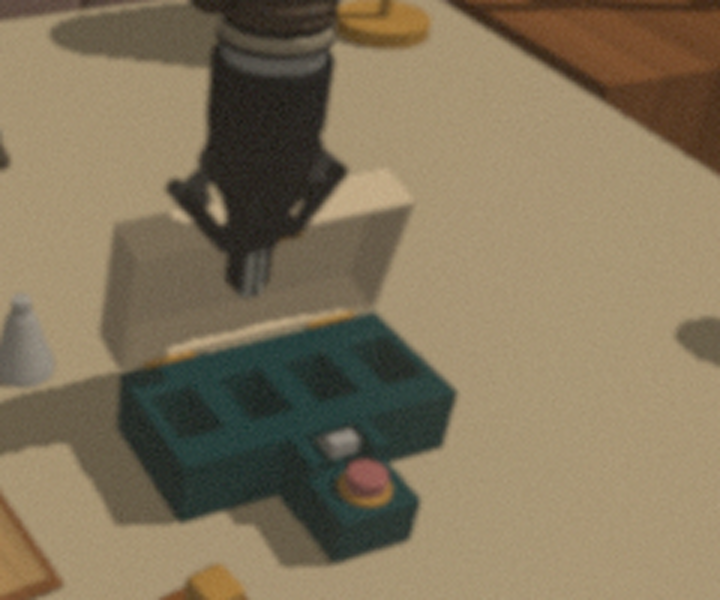

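The lid is at about 1.39 rad. I continue with a slight lift, since there is 5 N upward on the tool.

>>> jog_arm --commands "0 0 0.004 0 0 0;-0.003 0 0.008 0 0 0;-0.007 0 0.01 0 0 0;-0.011 0 0.01 0 0 0;-0.015 0 0.01 0 0 0;-0.019 0 0.01 0 0 0;-0.023 0 0.01 0 0 0;-0.027 0 0.01 0 0 0;-0.031 0 0.01 0 0 0;-0.034 0 0.01 0 0 0;-0.037 0 0.01 0 0 0;-0.037 0 0.01 0 0 0"

```text
time: 10.28
eef_pos: [0.5087, 0.1282, 0.1353]
tcp_rot: [1.0, 0.019, -0.0, -0.0]
contact_force: [0.6, 0.3, -0.2]
opening: 0.002
```

```bash
python3 lid.py s7.png
```

```text
10.275 [0.50872479 0.12819782 0.13530706] [ 0.63326952  0.30185863 -0.15555975]
scene 0.81 d(-x from hinge) pct [-51. -41.  -1.] z-hinge pct [  0.  36. 109.]
  top edge [-17.4 111.6]
top 0.72 d(-x from hinge) pct [-63. -41.  -3.] z-hinge pct [-55. 105. 322.]
  top edge [-61.5 281.7]
```

View pics/s7.png

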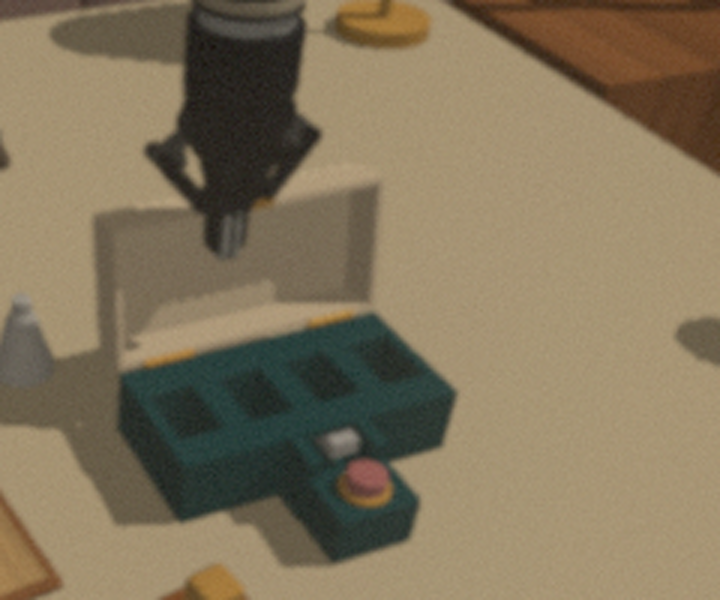

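>>> jog_arm --commands "-0.003 0 0 0 0 0;-0.005 0 0 0 0 0;-0.008 0 0 0 0 0;-0.01 0 0 0 0 0;-0.01 0 0 0 0 0;-0.01 0 0 0 0 0;-0.01 0 0 0 0 0"

```text
time: 11.4
eef_pos: [0.5071, 0.1281, 0.136]
tcp_rot: [1.0, 0.019, 0.012, -0.001]
contact_force: [25.9, 1.5, -17.0]
opening: -0.0
```

```bash
python3 lid.py s8.png
```

```text
11.4 [0.5070788  0.12807793 0.13603662] [ 25.93573984   1.4693575  -17.01832657]
scene 0.66 d(-x from hinge) pct [-53. -41.  -1.] z-hinge pct [ -0.  37. 109.]
  top edge [-18.  111.8]
top 0.87 d(-x from hinge) pct [-60. -37.  -3.] z-hinge pct [  4. 105. 111.]
  top edge [-24.5 113.3]
```

The lid is at its stop: the force rose to 26 N and the rim is about 18 mm behind the hinge line. I back off gently and re-measure the flacons.

>>> jog_arm --commands "0.01 0 0 0 0 0;0.02 0 0 0 0 0;0.04 -0.02 0.03 0 0 0;0.04 -0.04 0.08 0 0 0.0;0.04 -0.09 0.12 0 0 0.17;0.04 -0.14 0.12 0 0 0.34;0.04 -0.14 0.12 0 0 0.35"

```text
time: 12.52
eef_pos: [0.5392, -0.0145, 0.2562]
tcp_rot: [0.982, 0.191, 0.0, 0.0]
contact_force: [0.5, 0.5, -1.0]
opening: 0.001
```

```bash
python3 lid.py s9.png; cat > fl.py <<'E'
from h import *
import sys
s=get_state();q=s["tcp_rot"]
from scipy.spatial.transform import Rotation as Ro
y=Ro.from_quat(q).apply([0,1,0]); print(s["time"],"tcp",s["eef_pos"].round(4),"jaw deg",round(np.degrees(np.arctan2(y[1],y[0])),1))
for n in ["top","scene"]:
    c=cam(n)
    for qn in ["flacon1_mid","flacon2_mid","flacon3_mid","flacon4_mid"]:
        for d in cut_out(n,qn):
            if d["conf"]<.3: continue
            P,uv=cloud(c,d["pixels"])
            if len(P)<10: continue
            zt=np.percentile(P[:,2],95); T=P[P[:,2]>zt-.008]
            r,a=rect(T)
            col=c["frame"][d["pixels"]].mean(0).astype(int)
            if zt>.077 and zt<.096: print(n,qn,round(d["conf"],2),"z",round(zt,3),r,a,col)
E
python3 fl.py
```

```text
12.525 [ 0.53921558 -0.01452977  0.25618648] [ 0.53361604  0.463547   -1.03799209]
scene 0.68 d(-x from hinge) pct [-54. -41.  -1.] z-hinge pct [ -0.  43. 110.]
  top edge [-19.2 111.8]
top 0.82 d(-x from hinge) pct [-60. -39.  -4.] z-hinge pct [  5. 105. 115.]
  top edge [-14.9 116.8]
12.775 tcp [ 0.5387 -0.0107  0.2547] jaw deg -67.7
top flacon1_mid 0.74 z 0.081 [ 0.5197 -0.2142  0.0504  0.0301] -61.2 [160 112  48]
top flacon2_mid 0.76 z 0.081 [ 0.5104 -0.1326  0.0491  0.0299] 88.4 [159 114  46]
top flacon3_mid 0.54 z 0.081 [ 0.6362 -0.232   0.0495  0.0305] -60.4 [153 109  43]
top flacon4_mid 0.73 z 0.081 [ 0.6037 -0.1055  0.049   0.0294] -60.8 [148 112  47]
scene flacon1_mid 0.92 z 0.079 [ 0.5215 -0.2146  0.0504  0.0319] -61.2 [135  98  68]
scene flacon2_mid 0.62 z 0.079 [ 0.5128 -0.1333  0.0491  0.0305] -89.4 [112  97  74]
scene flacon3_mid 0.95 z 0.079 [ 0.6405 -0.2322  0.0497  0.0282] -60.1 [142 107  57]
scene flacon4_mid 0.85 z 0.08 [ 0.6062 -0.1068  0.0492  0.0313] -61.9 [122 107  64]
```

View pics/s9.png

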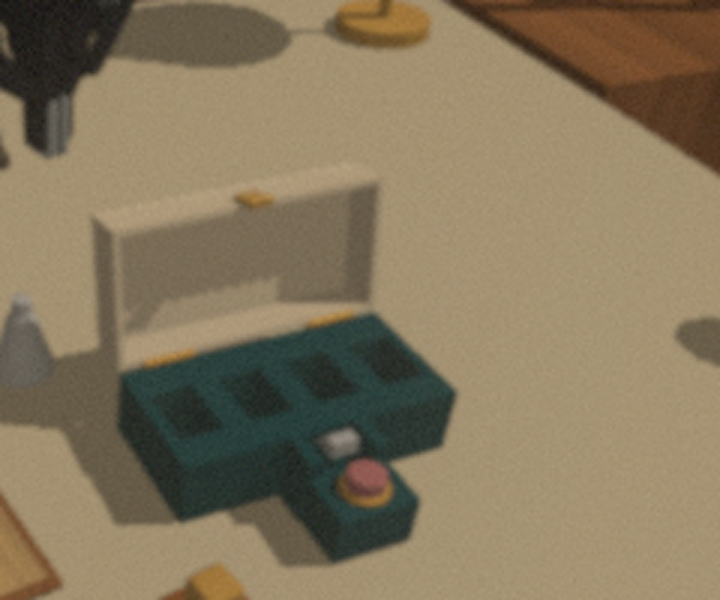

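The lid stands open at its stop. The knock has already happened: amber moved to about (0.638, -0.232). Now I fit the case's top face and slots.

```bash
cat > casefit.py <<'E'
from h import *
from scipy.optimize import minimize
yaw0=np.deg2rad(182)
for n in ["top","scene"]:
    c=cam(n); P,uv=cloud(c)
    zc=0.054
    m=(abs(P[:,0]-.57)<.09)&(abs(P[:,1]-.161)<.14)&(abs(P[:,2]-.056)<.006)
    Q=P[m]
    # remove ledge: keep x<0.632
    def loc(p,X):
        a=p[2];d=X[:,:2]-p[:2]
        return np.c_[d[:,0]*np.cos(a)+d[:,1]*np.sin(a),-d[:,0]*np.sin(a)+d[:,1]*np.cos(a)]
    def cost(p):
        q=loc(p,Q)*1000
        keep=(q[:,0]>-62); q=q[keep]
        # outside rectangle penalty, inside slot penalty
        ox=np.clip(np.abs(q[:,0])-55,0,6);oy=np.clip(np.abs(q[:,1])-111,0,6)
        e=(ox**2+oy**2).sum()
        for s in (-84,-28,28,84):
            dx=27-np.abs(q[:,0]);dy=17-np.abs(q[:,1]-s)
            e+=(np.clip(np.minimum(dx,dy),0,6)**2).sum()
        return e
    # also reference: coverage by hole pixels
    H=P[(abs(P[:,0]-.57)<.09)&(abs(P[:,1]-.161)<.14)&(P[:,2]<.047)&(P[:,2]>.005)]
    def cost2(p):
        q=loc(p,H)*1000; e=0
        k=(abs(q[:,0])<45)&(abs(q[:,1])<105); q=q[k]
        d=np.full(len(q),1e9)
        for s in (-84,-28,28,84):
            d=np.minimum(d,np.hypot(np.clip(np.abs(q[:,0])-26.5,0,6),np.clip(np.abs(q[:,1]-s)-16.5,0,6)))
        return cost(p)+(d**2).sum()
    for f in (cost,cost2):
        r=minimize(f,[.5705,.1606,yaw0],method="Nelder-Mead",options=dict(initial_simplex=[[.5705,.1606,yaw0],[.575,.1606,yaw0],[.5705,.165,yaw0],[.5705,.1606,yaw0+.03]],xatol=1e-5,fatol=1e-3,maxiter=600))
        print(n,f.__name__,r.x[:2].round(4),np.degrees(r.x[2]).round(2),round(r.fun),len(Q),len(H),"zmed",np.median(Q[:,2]).round(4))
    T=P[m]; print(rect(T[T[:,0]<.632]))
E
python3 casefit.py
```

```text
top cost [0.5677 0.161 ] 181.38 615 1680 640 zmed 0.055
top cost2 [0.5695 0.1616] 182.02 989 1680 640 zmed 0.055
(array([0.5711, 0.1661, 0.2124, 0.1226]), -88.3)
scene cost [0.5703 0.1602] 181.9 22025 3554 2001 zmed 0.0553
scene cost2 [0.57   0.1616] 181.97 22284 3554 2001 zmed 0.0553
(array([0.5556, 0.1602, 0.2249, 0.1515]), -89.8)
```

The case centre is (0.570, 0.161) with yaw 182°, and the fits agree. I hover over green with the jaws along its long side.

>>> jog_arm --commands "0.02 -0.03 -0.03 0 0 0.05;0.045 -0.06 -0.06 0 0 0.1;0.066 -0.0936 -0.09 0 0 0.117;0.066 -0.0936 -0.115 0 0 0.117;0.066 -0.0936 -0.115 0 0 0.117;0.066 -0.0936 -0.115 0 0 0.117;0.066 -0.0936 -0.115 0 0 0.117" --gripper 90

```text
time: 14.25
eef_pos: [0.606, -0.1054, 0.1423]
tcp_rot: [0.968, 0.25, 0.001, 0.001]
contact_force: [-0.1, -0.6, -0.2]
opening: 0.901
```

```bash
cat > wr.py <<'E'
from h import *
import sys
s=get_state();print(s["time"],s["eef_pos"].round(4),s["contact_force"].round(1),s["opening"].round(3),s["qpos"].round(2))
c=cam("wrist");save(c,sys.argv[1])
P,uv=cloud(c)
zt=float(sys.argv[2])
from scipy.spatial.transform import Rotation as Ro
y=Ro.from_quat(s["tcp_rot"]).apply([0,1,0]); print("jaw",np.degrees(np.arctan2(y[1],y[0])).round(2))
m=(np.hypot(P[:,0]-s["eef_pos"][0],P[:,1]-s["eef_pos"][1])<.05)&(abs(P[:,2]-zt)<.008)
if m.sum()>30: print(rect(P[m]),np.median(P[m,2]).round(4),m.sum())
E
python3 wr.py w1.png 0.078
```

```text
Traceback (most recent call last):
  File "wr.py", line 3, in <module>
    s=get_state();print(s["time"],s["eef_pos"].round(4),s["contact_force"].round(1),s["opening"].round(3),s["qpos"].round(2))
                                                                                    ^^^^^^^^^^^^^^^^^^
AttributeError: 'float' object has no attribute 'round'
```

```bash
sed -i 's/s\["opening"\].round(3)/round(s["opening"],3)/' wr.py; python3 wr.py w1.png 0.078
```

```text
14.25 [ 0.606  -0.1054  0.1423] [-0.1 -0.6 -0.2] 0.901 [-0.34  0.24  1.8   0.    1.1   0.73]
jaw -60.99
(array([ 0.6053, -0.1075,  0.05  ,  0.0295]), -61.3) 0.0778 2986
```

View pics/w1.png

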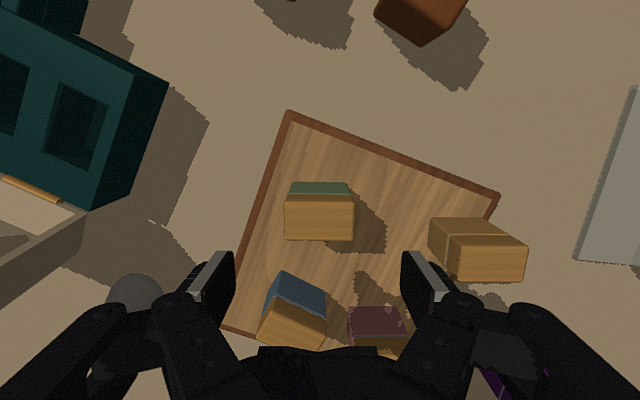

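The wrist picture shows the green flacon at (319,215) between the jaws, and its fitted centre is within 2 mm of the TCP axis. I descend and grip.

>>> jog_arm --commands "0 -0.001 -0.03 0 0 0;0 -0.001 -0.06 0 0 0;0 -0.001 -0.078 0 0 0;0 -0.001 -0.088 0 0 0;0 -0.001 -0.088 0 0 0"

```text
time: 14.92
eef_pos: [0.6051, -0.1064, 0.0522]
tcp_rot: [0.968, 0.25, -0.0, -0.0]
contact_force: [0.7, -0.4, 0.1]
opening: 0.898
```

>>> jog_arm --commands "0 0 0 0 0 0;0 0 0 0 0 0;0 0 0 0 0 0;0 0 0 0 0 0;0 0 0 0 0 0;0 0 0 0 0 0" --gripper 40 --grip_force 40

```text
time: 15.68
eef_pos: [0.6063, -0.1069, 0.0539]
tcp_rot: [0.968, 0.25, 0.001, 0.001]
contact_force: [0.6, 0.3, 5.4]
opening: 0.574
```

```bash
python3 wr.py w2.png 0.078
```

```text
15.675 [ 0.6063 -0.1069  0.0539] [0.6 0.3 5.4] 0.574 [-0.34  0.36  1.84  0.    0.94  0.73]
jaw -61.02
(array([ 0.6052, -0.1074,  0.0767,  0.0307]), -62.1) 0.0779 9215
```

View pics/w2.png

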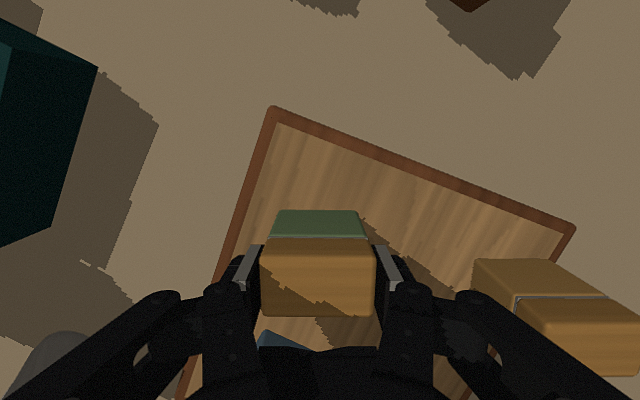

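Green is gripped at 57 % (about 49 mm). I lift it and carry it over slot 1, turning it to the case's axes.

>>> jog_arm --commands "0 0 0.03 0 0 0;0 0 0.07 0 0 0.1;-0.005 0.04 0.12 0 0 0.25;-0.01 0.09 0.14 0 0 0.4;-0.015 0.14 0.14 0 0 0.55;-0.02 0.19 0.14 0 0 0.7;-0.025 0.24 0.14 0 0 0.85;-0.03 0.29 0.13 0 0 1;-0.0375 0.33 0.11 0 0 1.1;-0.0375 0.352 0.08 0 0 1.1;-0.0375 0.352 0.07 0 0 1.1;-0.0375 0.352 0.07 0 0 1.1;-0.0375 0.352 0.07 0 0 1.1"

```text
time: 17.35
eef_pos: [0.5685, 0.2447, 0.1234]
tcp_rot: [0.695, 0.719, 0.001, 0.001]
contact_force: [0.1, -0.4, -1.1]
opening: 0.575
```

```bash
python3 wr.py w3.png 0.14; python3 - <<'E'
from h import *
c=cam("top"); save(c,"t3.png",(170,120,330,260),4.5)
c=cam("scene"); save(c,"s10.png",(300,60,540,260),3)
E
```

```text
17.35 [0.5685 0.2447 0.1234] [ 0.1 -0.4 -1.1] 0.575 [ 0.24  0.27  1.8  -0.    1.07  0.21]
jaw 1.93
(array([0.5688, 0.2434, 0.0767, 0.0306]), 1.2) 0.147 8094
```

View pics/w3.png

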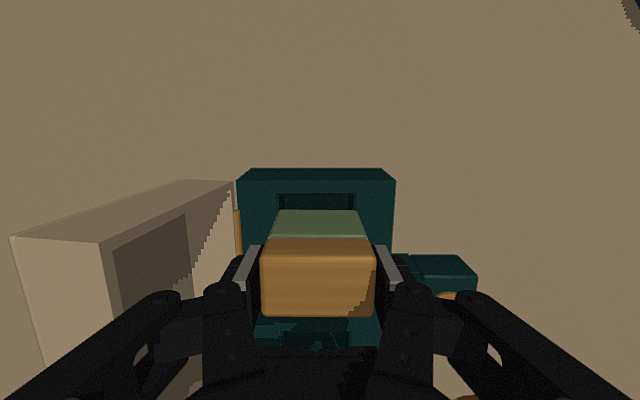

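View pics/s10.png

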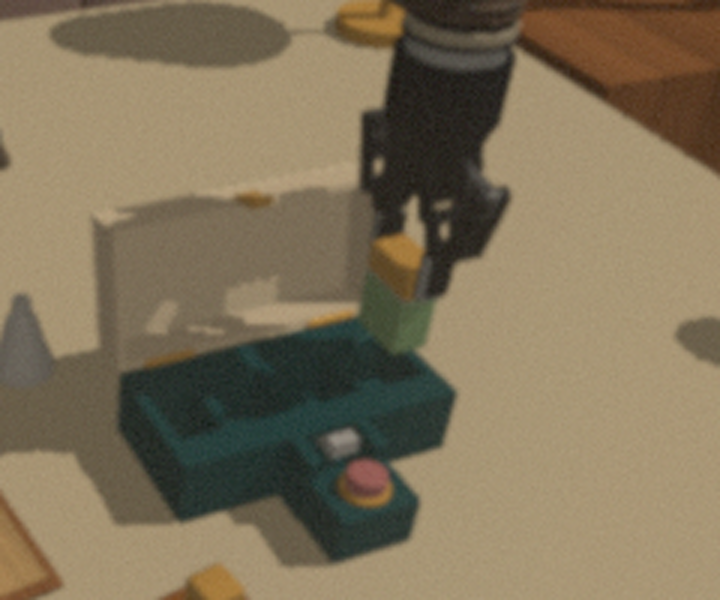

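```bash
python3 - <<'E'
from h import *
c=cam("wrist"); P,uv=cloud(c); s=get_state(); print(s["eef_pos"])
m=(abs(P[:,2]-.054)<.004)&(P[:,1]>.25)
Q=P[m]; print("z",np.median(Q[:,2]),"x",np.percentile(Q[:,0],[.5,99.5]).round(4),"y",np.percentile(Q[:,1],[99.5]).round(4))
# per-row edges
for y in (.264,.268):
    q=Q[abs(Q[:,1]-y)<.0015]; print(y,q[:,0].min().round(4),q[:,0].max().round(4),len(q))
H=P[(P[:,2]<.045)&(P[:,2]>.008)&(P[:,1]>.24)&(P[:,1]<.27)&(abs(P[:,0]-.568)<.045)]
print("hole",H.min(0).round(4),H.max(0).round(4),len(H))
# flacon top and face
F=P[(abs(P[:,2]-.147)<.006)&(abs(P[:,0]-.568)<.045)&(abs(P[:,1]-.244)<.03)]
print("fl y",np.percentile(F[:,1],[1,99]).round(4))
F=P[(P[:,2]>.09)&(P[:,2]<.12)&(abs(P[:,0]-.568)<.045)&(abs(P[:,1]-.25)<.03)]
print("face x",np.percentile(F[:,0],[1,99]).round(4),"y",np.percentile(F[:,1],[1,50,99]).round(4),len(F))
E
```

```text
[0.56838416 0.24503385 0.12352919]
z 0.05385943164831938 x [0.4769 0.6218] y [0.2723]
0.264 0.5105 0.6217 682
0.268 0.4712 0.6221 809
hole [0.5232 0.24   0.0081] [0.5943 0.27   0.0449] 1115
fl y [0.2296 0.2585]
face x [0.5452 0.5922] y [0.2568 0.258  0.2588] 1610
```

The wrist measurement puts the case edges within about 1 mm of the model. I shift by -1 mm and +0.7 mm, then insert slowly.

>>> jog_arm --commands "-0.001 0.0007 -0.01 0 0 0;-0.001 0.0007 -0.02 0 0 0;-0.001 0.0007 -0.025 0 0 0;-0.001 0.0007 -0.03 0 0 0;-0.001 0.0007 -0.036 0 0 0;-0.001 0.0007 -0.044 0 0 0;-0.001 0.0007 -0.052 0 0 0;-0.001 0.0007 -0.06 0 0 0;-0.001 0.0007 -0.065 0 0 0;-0.001 0.0007 -0.066 0 0 0"

```text
time: 18.8
eef_pos: [0.5667, 0.2463, 0.0578]
tcp_rot: [0.695, 0.719, -0.001, -0.0]
contact_force: [-5.3, -1.4, 9.6]
opening: 0.582
```

```bash
python3 wr.py w4.png 0.082; python3 - <<'E'
from h import *
c=cam("scene"); save(c,"s11.png",(300,60,540,260),3)
E
```

```text
18.8 [0.5667 0.2463 0.0578] [-5.3 -1.4  9.6] 0.582 [ 0.25  0.36  1.83 -0.    0.95  0.21]
jaw 2.02
(array([0.5672, 0.245 , 0.0769, 0.0302]), 1.5) 0.0819 9250
```

View pics/s11.png

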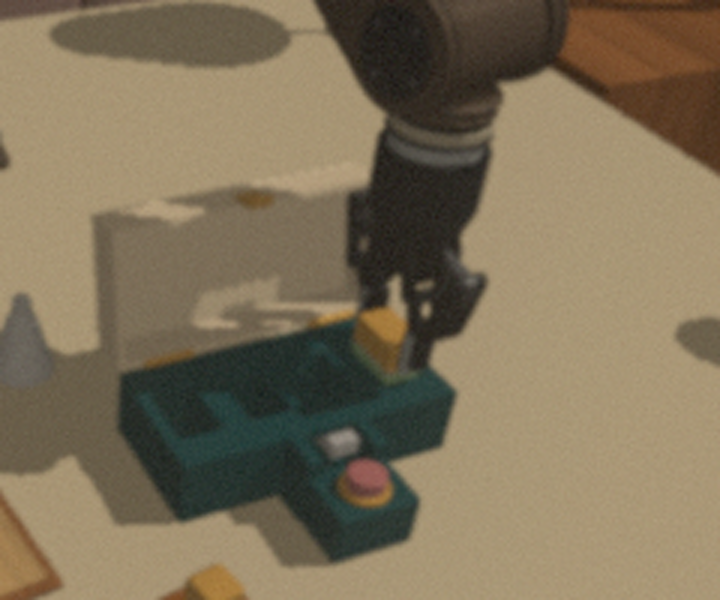

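The top is at 0.0819 m, so green is seated. I release, go up, and re-measure.

>>> jog_arm --commands "0 0 0 0 0 0;0 0 0 0 0 0;0 0 0 0 0 0;0 0 0.03 0 0 0;0 0 0.08 0 0 0;0 -0.05 0.13 0 0 0;0 -0.1 0.14 0 0 0.15;0 -0.15 0.14 0 0 0.3;0 -0.2 0.14 0 0 0.45;0 -0.25 0.14 0 0 0.6;0 -0.25 0.14 0 0 0.6" --gripper 76

```text
time: 20.27
eef_pos: [0.5666, -0.0067, 0.1963]
tcp_rot: [0.453, 0.891, -0.0, 0.0]
contact_force: [0.0, 0.8, -0.5]
opening: 0.76
```

```bash
python3 fl.py
```

```text
20.275 tcp [ 0.5666 -0.0067  0.1963] jaw deg 36.1
top flacon1_mid 0.51 z 0.081 [ 0.5197 -0.2141  0.0504  0.0299] -61.5 [111  78  36]
top flacon2_mid 0.6 z 0.082 [ 0.5104 -0.1328  0.0494  0.03  ] 89.4 [127  94  43]
top flacon3_mid 0.72 z 0.081 [ 0.6367 -0.2327  0.0507  0.0301] -62.3 [153 110  45]
top flacon4_mid 0.9 z 0.085 [0.5656 0.2459 0.0484 0.0303] 0.5 [152 111  45]
scene flacon1_mid 0.79 z 0.079 [ 0.5216 -0.2145  0.0497  0.0314] -60.5 [113  83  60]
scene flacon2_mid 0.6 z 0.079 [ 0.5131 -0.1334  0.0482  0.0298] 89.4 [103  91  71]
scene flacon4_mid 0.64 z 0.084 [0.569  0.2437 0.0485 0.0299] -0.1 [125 100  57]
```

Green stays in slot 1. Pink goes next, because it leaves more finger room before blue.

>>> jog_arm --commands "0 0 0 0 0 -0.17;0 -0.02 0 0 0 -0.34;0 -0.05 0 0 0 -0.51;-0.01 -0.08 0 0 0 -0.68;-0.02 -0.12 0 0 0 -0.85;-0.03 -0.16 0 0 0 -1.02;-0.04 -0.19 0 0 0 -1.19;-0.0457 -0.21 -0.03 0 0 -1.36;-0.0457 -0.21 -0.05 0 0 -1.53;-0.0457 -0.21 -0.056 0 0 -1.698;-0.0457 -0.21 -0.056 0 0 -1.698;-0.0457 -0.21 -0.056 0 0 -1.698" --gripper 72

```text
time: 22.28
eef_pos: [0.5213, -0.2137, 0.1409]
tcp_rot: [0.968, 0.253, 0.0, 0.0]
contact_force: [0.2, -0.5, -1.0]
opening: 0.717
```

```bash
python3 wr.py w5.png 0.078
```

```text
22.275 [ 0.5213 -0.2137  0.1409] [ 0.2 -0.5 -1. ] 0.717 [-0.57  0.13  1.93 -0.    1.08  0.49]
jaw -60.75
(array([ 0.5209, -0.216 ,  0.0497,  0.0304]), -62.5) 0.0778 2993
```

View pics/w5.png

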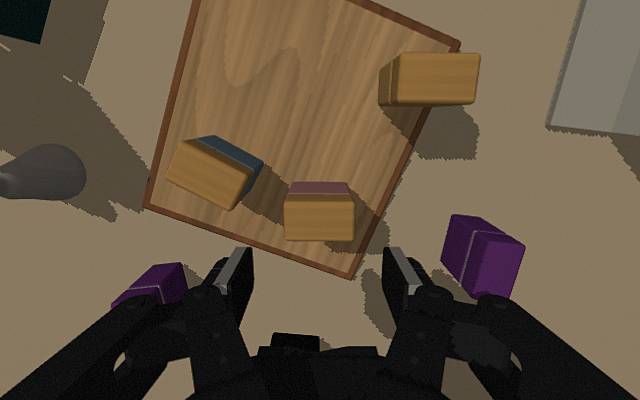

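Pink is centred at (319,215), and amber, at (435,80), stands near the tray's edge. I descend and grip.

>>> jog_arm --commands "0 -0.0012 -0.03 0 0 -0.015;0 -0.0012 -0.06 0 0 -0.015;0 -0.0012 -0.078 0 0 -0.015;0 -0.0012 -0.088 0 0 -0.015;0 -0.0012 -0.088 0 0 -0.015"

```text
time: 22.95
eef_pos: [0.5209, -0.2149, 0.0522]
tcp_rot: [0.97, 0.244, -0.0, -0.0]
contact_force: [0.5, -0.1, 0.3]
opening: 0.722
```

>>> jog_arm --commands "0 0 0 0 0 0;0 0 0 0 0 0;0 0 0 0 0 0;0 0 0 0 0 0;0 0 0 0 0 0;0 0 0.02 0 0 0;0 0 0.06 0 0 0;0 0 0.1 0 0 0;0 0 0.14 0 0 0" --gripper 40

```text
time: 24.08
eef_pos: [0.5203, -0.2146, 0.1939]
tcp_rot: [0.97, 0.244, -0.0, -0.0]
contact_force: [-0.7, -1.2, -0.3]
opening: 0.577
```

```bash
python3 wr.py w6.png 0.217
```

```text
24.075 [ 0.5203 -0.2146  0.1939] [-0.7 -1.2 -0.3] 0.577 [-0.57  0.08  1.89 -0.    1.18  0.51]
jaw -61.77
(array([ 0.5196, -0.2152,  0.0769,  0.0304]), -61.2) 0.2182 9339
```

View pics/w6.png

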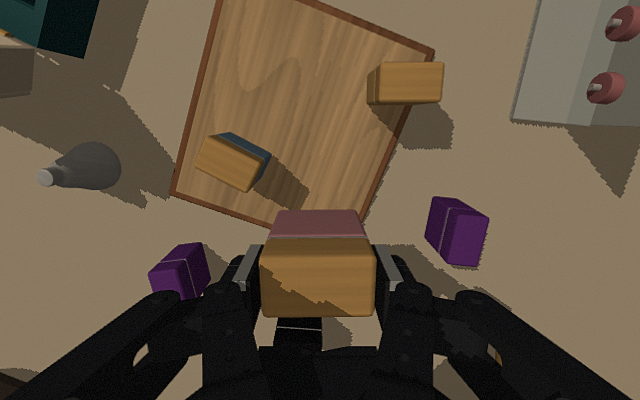

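>>> jog_arm --commands "0.015 0.04 0.01 0 0 0.12;0.03 0.09 0.01 0 0 0.27;0.035 0.14 0.01 0 0 0.42;0.04 0.19 0.01 0 0 0.57;0.042 0.24 0.01 0 0 0.72;0.044 0.29 0.01 0 0 0.87;0.046 0.34 0 0 0 1.02;0.0484 0.38 -0.03 0 0 1.114;0.0484 0.405 -0.06 0 0 1.114;0.0484 0.405 -0.07 0 0 1.114;0.0484 0.405 -0.07 0 0 1.114;0.0484 0.405 -0.07 0 0 1.114"

```text
time: 25.62
eef_pos: [0.5704, 0.1891, 0.1239]
tcp_rot: [0.695, 0.719, 0.001, 0.001]
contact_force: [0.1, 0.0, -0.1]
opening: 0.578
```

```bash
python3 wr.py w7.png 0.147
```

```text
25.625 [0.5704 0.1891 0.1239] [ 0.1  0.  -0.1] 0.578 [ 0.15  0.23  1.85 -0.    1.06  0.12]
jaw 1.99
(array([0.5708, 0.188 , 0.0769, 0.0305]), 1.7) 0.1482 9336
```

View pics/w7.png

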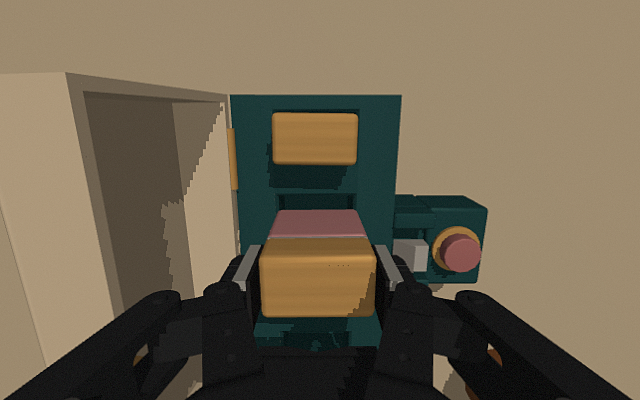

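Green is seated at (315,138). Pink sits just above slot 2, squared with it.

>>> jog_arm --commands "-0.001 0.0007 -0.01 0 0 0;-0.001 0.0007 -0.02 0 0 0;-0.001 0.0007 -0.025 0 0 0;-0.001 0.0007 -0.03 0 0 0;-0.001 0.0007 -0.036 0 0 0;-0.001 0.0007 -0.044 0 0 0;-0.001 0.0007 -0.052 0 0 0;-0.001 0.0007 -0.06 0 0 0;-0.001 0.0007 -0.065 0 0 0;-0.001 0.0007 -0.066 0 0 0"

```text
time: 26.92
eef_pos: [0.5683, 0.1905, 0.0575]
tcp_rot: [0.694, 0.72, -0.001, -0.0]
contact_force: [-5.2, -3.8, 10.3]
opening: 0.579
```

```bash
python3 wr.py w8.png 0.082
```

```text
26.925 [0.5683 0.1905 0.0575] [-5.2 -3.8 10.3] 0.579 [ 0.15  0.32  1.88 -0.    0.94  0.12]
jaw 2.07
(array([0.5682, 0.2073, 0.0768, 0.0664]), 2.4) 0.0819 11997
```

Pink is seated (top 0.0819 m). I release and go to hover over blue.

>>> jog_arm --commands "0 0 0 0 0 0;0 0 0 0 0 0;0 0 0 0 0 0;0 0 0.03 0 0 0;0 0 0.08 0 0 0;0 -0.05 0.13 0 0 -0.1;0 -0.1 0.14 0 0 -0.28;0 -0.15 0.14 0 0 -0.46;-0.01 -0.2 0.14 0 0 -0.64;-0.03 -0.25 0.14 0 0 -0.82;-0.05 -0.3 0.14 0 0 -1;-0.0563 -0.3242 0.12 0 0 -1.18;-0.0563 -0.3242 0.1 0 0 -1.36;-0.0563 -0.3242 0.084 0 0 -1.54;-0.0563 -0.3242 0.084 0 0 -1.614;-0.0563 -0.3242 0.084 0 0 -1.614;-0.0563 -0.3242 0.084 0 0 -1.614" --gripper 76

```text
time: 29.1
eef_pos: [0.5122, -0.1334, 0.1406]
tcp_rot: [1.0, -0.003, 0.0, 0.0]
contact_force: [0.1, 0.9, -0.3]
opening: 0.756
```

```bash
python3 wr.py w9.png 0.078
```

```text
29.1 [ 0.5122 -0.1334  0.1406] [ 0.1  0.9 -0.3] 0.756 [-0.45  0.06  2.01  0.    1.07  1.13]
jaw -90.34
(array([ 0.5112, -0.1348,  0.05  ,  0.0299]), -89.8) 0.0778 3041
```

View pics/w9.png

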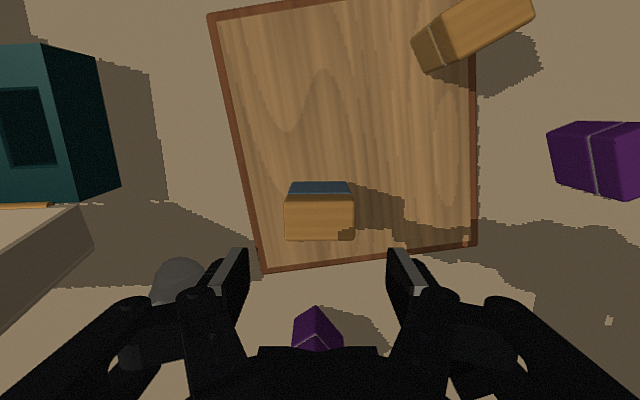

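Blue is centred at (319,215). I grip it and lift.

>>> jog_arm --commands "-0.0006 -0.0006 -0.03 0 0 0.007;-0.0006 -0.0006 -0.06 0 0 0.007;-0.0006 -0.0006 -0.078 0 0 0.007;-0.0006 -0.0006 -0.088 0 0 0.007;-0.0006 -0.0006 -0.088 0 0 0.007"

```text
time: 29.78
eef_pos: [0.5113, -0.134, 0.0521]
tcp_rot: [1.0, -0.0, -0.0, -0.0]
contact_force: [1.1, -0.2, -0.1]
opening: 0.764
```

>>> jog_arm --commands "0 0 0 0 0 0;0 0 0 0 0 0;0 0 0 0 0 0;0 0 0 0 0 0;0 0 0 0 0 0;0 0 0.02 0 0 0;0 0 0.06 0 0 0;0 0 0.1 0 0 0;0 0 0.14 0 0 0" --gripper 40

```text
time: 30.9
eef_pos: [0.5102, -0.1335, 0.192]
tcp_rot: [1.0, -0.0, -0.001, -0.001]
contact_force: [0.2, -0.3, -1.6]
opening: 0.579
```

```bash
python3 wr.py w10.png 0.217; python3 fl.py
```

```text
30.9 [ 0.5102 -0.1335  0.192 ] [ 0.2 -0.3 -1.6] 0.579 [-0.45 -0.    1.97  0.    1.17  1.12]
jaw -90.01
(array([ 0.5092, -0.1334,  0.0769,  0.0305]), 89.9) 0.2165 9319
30.95 tcp [ 0.5134 -0.1348  0.1987] jaw deg -90.0
top flacon1_mid 0.71 z 0.086 [0.5682 0.1894 0.0505 0.0301] 1.1 [151 108  45]
top flacon3_mid 0.47 z 0.082 [ 0.5954 -0.204   0.1496  0.0349] -39.8 [169 122  50]
top flacon4_mid 0.86 z 0.086 [0.5658 0.2461 0.0487 0.0308] 1.0 [151 110  43]
scene flacon1_mid 0.68 z 0.084 [0.5708 0.1883 0.0496 0.0276] 0.6 [121  92  54]
scene flacon3_mid 0.93 z 0.079 [ 0.6388 -0.2335  0.0491  0.0313] -62.1 [140 106  57]
scene flacon3_mid 0.7 z 0.085 [0.7548 0.0148 0.0269 0.0259] -80.6 [107  74  42]
scene flacon4_mid 0.62 z 0.084 [0.5707 0.2437 0.0479 0.0288] 2.2 [121  95  54]
```

View pics/w10.png

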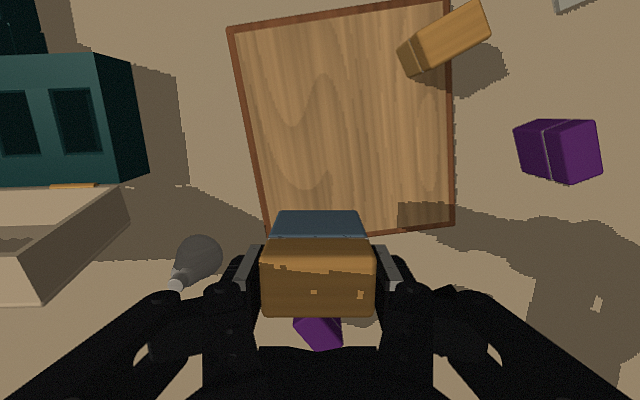

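>>> jog_arm --commands "0.02 0 0.01 0 0 0.17;0.04 0.02 0.01 0 0 0.34;0.05 0.04 0.01 0 0 0.51;0.055 0.08 0.01 0 0 0.68;0.0589 0.12 0.01 0 0 0.85;0.0589 0.16 0.01 0 0 1.02;0.0589 0.2 0.01 0 0 1.19;0.0589 0.235 0 0 0 1.36;0.0589 0.255 -0.03 0 0 1.53;0.0589 0.2688 -0.06 0 0 1.606;0.0589 0.2688 -0.07 0 0 1.606;0.0589 0.2688 -0.07 0 0 1.606;0.0589 0.2688 -0.07 0 0 1.606"

```text
time: 33.08
eef_pos: [0.5714, 0.1341, 0.1239]
tcp_rot: [0.695, 0.719, 0.001, 0.001]
contact_force: [-0.4, -0.3, -1.7]
opening: 0.577
```

```bash
python3 wr.py w11.png 0.147
```

```text
33.075 [0.5714 0.1341 0.1239] [-0.4 -0.3 -1.7] 0.577 [ 0.06  0.2   1.88 -0.    1.05  0.02]
jaw 1.92
(array([0.572 , 0.1328, 0.0769, 0.0306]), 2.1) 0.1481 9361
```

View pics/w11.png

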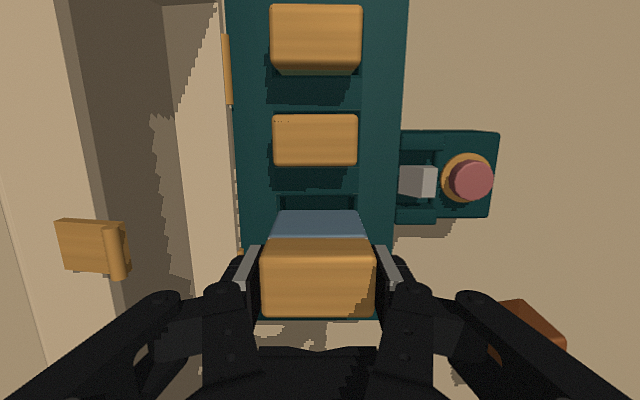

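>>> jog_arm --commands "0 0 -0.01 0 0 0;0 0 -0.02 0 0 0;0 0 -0.025 0 0 0;0 0 -0.03 0 0 0;0 0 -0.036 0 0 0;0 0 -0.044 0 0 0;0 0 -0.052 0 0 0;0 0 -0.06 0 0 0;0 0 -0.065 0 0 0;0 0 -0.066 0 0 0"

```text
time: 34.38
eef_pos: [0.5703, 0.1347, 0.0575]
tcp_rot: [0.695, 0.719, -0.001, -0.001]
contact_force: [-5.2, -0.7, 8.8]
opening: 0.575
```

```bash
python3 wr.py w12.png 0.082
```

```text
34.375 [0.5703 0.1347 0.0575] [-5.2 -0.7  8.8] 0.575 [ 0.06  0.3   1.91 -0.    0.94  0.02]
jaw 2.02
(array([0.5704, 0.1512, 0.0769, 0.0668]), 1.0) 0.0818 11988
```

Blue is seated in slot 3. Amber is last.

>>> jog_arm --commands "0 0 0 0 0 0;0 0 0 0 0 0;0 0 0 0 0 0;0 0 0.03 0 0 0;0 0 0.08 0 0 0;0 -0.05 0.13 0 0 -0.15;0 -0.1 0.14 0 0 -0.3;0.01 -0.15 0.14 0 0 -0.45;0.02 -0.2 0.14 0 0 -0.6;0.03 -0.25 0.14 0 0 -0.75;0.05 -0.3 0.14 0 0 -0.9;0.06 -0.34 0.12 0 0 -1.05;0.068 -0.3682 0.1 0 0 -1.117;0.068 -0.3682 0.084 0 0 -1.117;0.068 -0.3682 0.084 0 0 -1.117;0.068 -0.3682 0.084 0 0 -1.117" --gripper 76

```text
time: 36.42
eef_pos: [0.6385, -0.2324, 0.141]
tcp_rot: [0.97, 0.243, 0.0, 0.0]
contact_force: [-0.3, 0.6, 0.1]
opening: 0.759
```

```bash
python3 wr.py w13.png 0.078
```

```text
36.425 [ 0.6385 -0.2324  0.141 ] [-0.3  0.6  0.1] 0.759 [-0.5   0.38  1.63  0.    1.13  0.58]
jaw -61.9
(array([ 0.6373, -0.2341,  0.05  ,  0.0304]), -61.1) 0.0778 2997
```

View pics/w13.png

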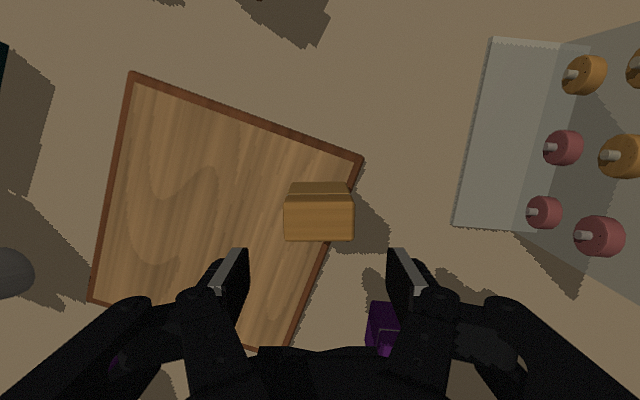

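Amber is centred at (319,215).

>>> jog_arm --commands "-0.0005 -0.0005 -0.03 0 0 0.01;-0.0005 -0.0005 -0.06 0 0 0.01;-0.0005 -0.0005 -0.078 0 0 0.01;-0.0005 -0.0005 -0.088 0 0 0.01;-0.0005 -0.0005 -0.088 0 0 0.01"

```text
time: 37.1
eef_pos: [0.6379, -0.2338, 0.0523]
tcp_rot: [0.969, 0.247, -0.0, -0.0]
contact_force: [-0.6, -0.3, 1.1]
opening: 0.763
```

>>> jog_arm --commands "0 0 0 0 0 0;0 0 0 0 0 0;0 0 0 0 0 0;0 0 0 0 0 0;0 0 0 0 0 0;0 0 0.02 0 0 0;0 0 0.06 0 0 0;0 0 0.1 0 0 0;0 0 0.14 0 0 0" --gripper 40

```text
time: 38.22
eef_pos: [0.6372, -0.2337, 0.1936]
tcp_rot: [0.969, 0.247, -0.0, -0.0]
contact_force: [0.6, 0.3, -0.8]
opening: 0.578
```

```bash
python3 wr.py w14.png 0.217
```

```text
38.225 [ 0.6372 -0.2337  0.1936] [ 0.6  0.3 -0.8] 0.578 [-0.5   0.32  1.6  -0.    1.22  0.57]
jaw -61.42
(array([ 0.6369, -0.2342,  0.0768,  0.0307]), -60.4) 0.2178 9291
```

View pics/w14.png

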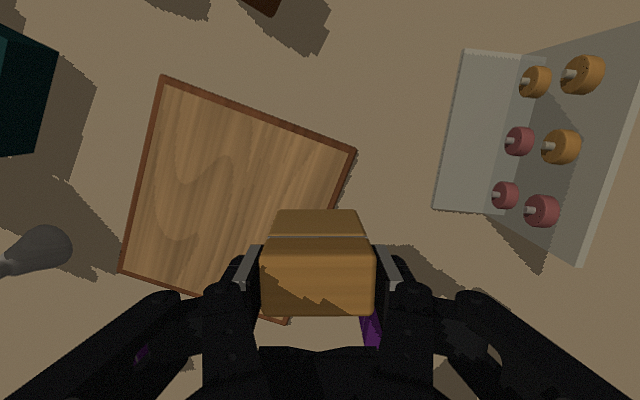

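>>> jog_arm --commands "-0.01 0.03 0.01 0 0 0.15;-0.02 0.07 0.01 0 0 0.3;-0.03 0.11 0.01 0 0 0.45;-0.04 0.15 0.01 0 0 0.6;-0.05 0.19 0.01 0 0 0.75;-0.06 0.23 0.01 0 0 0.9;-0.0656 0.27 0 0 0 1.05;-0.0656 0.3 -0.03 0 0 1.107;-0.0656 0.3128 -0.06 0 0 1.107;-0.0656 0.3128 -0.07 0 0 1.107;-0.0656 0.3128 -0.07 0 0 1.107;-0.0656 0.3128 -0.07 0 0 1.107"

```text
time: 39.78
eef_pos: [0.5733, 0.078, 0.1239]
tcp_rot: [0.695, 0.719, 0.001, 0.001]
contact_force: [0.6, 0.5, -0.2]
opening: 0.572
```

```bash
python3 wr.py w15.png 0.147
```

```text
39.775 [0.5733 0.078  0.1239] [ 0.6  0.5 -0.2] 0.572 [-0.04  0.19  1.9  -0.    1.05 -0.07]
jaw 1.95
(array([0.5737, 0.077 , 0.0769, 0.0308]), 1.4) 0.148 9300
```

View pics/w15.png

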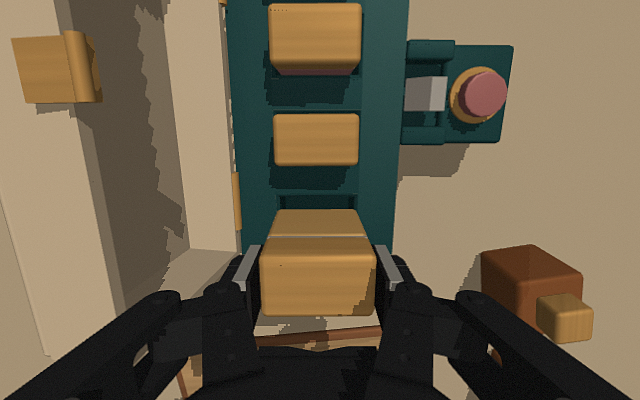

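>>> jog_arm --commands "0 0 -0.01 0 0 0;0 0 -0.02 0 0 0;0 0 -0.025 0 0 0;0 0 -0.03 0 0 0;0 0 -0.036 0 0 0;0 0 -0.044 0 0 0;0 0 -0.052 0 0 0;0 0 -0.06 0 0 0;0 0 -0.065 0 0 0;0 0 -0.066 0 0 0"

```text
time: 41.08
eef_pos: [0.5724, 0.0786, 0.0579]
tcp_rot: [0.695, 0.719, -0.001, -0.0]
contact_force: [-5.3, -3.0, 10.8]
opening: 0.581
```

```bash
python3 wr.py w16.png 0.082
```

```text
41.075 [0.5724 0.0786 0.0579] [-5.3 -3.  10.8] 0.581 [-0.04  0.28  1.93 -0.    0.93 -0.07]
jaw 2.02
(array([0.5722, 0.0954, 0.0768, 0.0662]), 2.0) 0.082 11838
```

>>> jog_arm --commands "0 0 0 0 0 0;0 0 0 0 0 0;0 0 0 0 0 0;0 0 0.03 0 0 0;0 0 0.08 0 0 0;0 -0.04 0.13 0 0 0;0 -0.08 0.16 0 0 0;0 -0.12 0.16 0 0 0;0 -0.12 0.16 0 0 0" --gripper 76

```text
time: 42.25
eef_pos: [0.5723, -0.0433, 0.2167]
tcp_rot: [0.696, 0.718, 0.0, 0.0]
contact_force: [-0.9, 0.1, -1.1]
opening: 0.76
```

```bash
python3 fl.py; python3 lid.py s12.png
```

```text
42.25 tcp [ 0.5723 -0.0433  0.2167] jaw deg 1.8
top flacon1_mid 0.83 z 0.085 [0.5684 0.1898 0.0506 0.0298] 1.7 [153 110  46]
top flacon2_mid 0.58 z 0.086 [0.5657 0.2459 0.0488 0.0303] 2.1 [162 117  45]
top flacon2_mid 0.54 z 0.086 [0.5705 0.1331 0.0494 0.0283] 2.7 [156 113  46]
top flacon4_mid 0.82 z 0.086 [0.5657 0.2459 0.0488 0.0305] 1.8 [153 112  45]
scene flacon1_mid 0.92 z 0.084 [0.5716 0.1875 0.0501 0.0254] 2.1 [124  93  54]
scene flacon2_mid 0.93 z 0.084 [0.5729 0.1334 0.0504 0.0291] 3.4 [122  95  56]
scene flacon3_mid 0.59 z 0.084 [0.574  0.0782 0.0511 0.0295] 2.3 [127  97  52]
scene flacon4_mid 0.82 z 0.084 [0.5682 0.2435 0.0501 0.0298] 2.2 [123  99  58]
42.75 [ 0.57214821 -0.04051455  0.21613964] [-0.17764452  0.3778802   0.05337001]
scene 0.85 d(-x from hinge) pct [-54. -41.  -1.] z-hinge pct [ -0.  43. 110.]
  top edge [-19.3 111.9]
top 0.78 d(-x from hinge) pct [-60. -38.  -3.] z-hinge pct [  4. 105. 114.]
  top edge [-19.1 116. ]
```

View pics/s12.png

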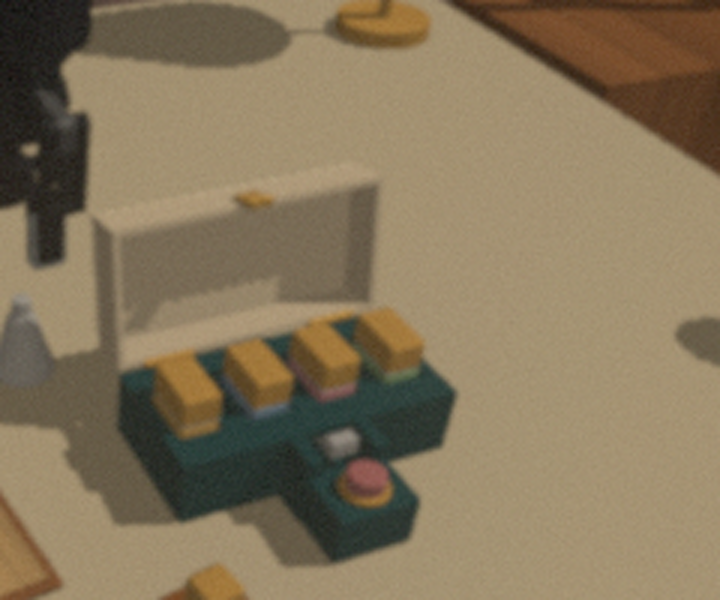

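All four flacons are seated and the lid is still open. Now I go round behind the lid with the fingers shut, passing over it, with the jaws along y.

>>> jog_arm --commands "0 0 0.025 0 0 -0.17;-0.02 0.02 0.025 0 0 -0.34;-0.04 0.04 0.025 0 0 -0.51;-0.06 0.07 0.025 0 0 -0.68;-0.08 0.1 0.025 0 0 -0.85;-0.1 0.13 0.025 0 0 -1.02;-0.12 0.16 0.025 0 0 -1.19;-0.14 0.18 0.025 0 0 -1.36;-0.157 0.2017 0.025 0 0 -1.53;-0.157 0.2017 0.025 0 0 -1.571;-0.157 0.2017 0.025 0 0 -1.571;-0.157 0.2017 0.025 0 0 -1.571" --gripper 0

```text
time: 44.5
eef_pos: [0.4154, 0.1604, 0.2414]
tcp_rot: [1.0, 0.018, 0.0, -0.0]
contact_force: [0.2, -0.0, 1.0]
opening: 0.001
```

```bash
python3 wr.py w17.png 0.16; python3 lid.py s13.png
```

```text
44.5 [0.4154 0.1604 0.2414] [ 0.2 -0.   1. ] 0.001 [ 0.14 -0.25  2.1  -0.    1.29  1.68]
jaw -87.99
(array([0.4601, 0.1615, 0.0591, 0.0105]), -88.0) 0.1574 830
44.55 [0.41537916 0.16031882 0.24137297] [ 0.37220144 -0.86851757  1.30742387]
scene 0.66 d(-x from hinge) pct [-54. -42.  -1.] z-hinge pct [ -0.  43. 110.]
  top edge [-19.1 111.9]
scene 0.19 d(-x from hinge) pct [151. 166. 176.] z-hinge pct [-7.  1.  4.]
  top edge [162.4   3.8]
top 0.65 d(-x from hinge) pct [-58.  38. 175.] z-hinge pct [-20.  -0. 111.]
  top edge [-22.6 113.2]
top 0.57 d(-x from hinge) pct [-61. -38.   1.] z-hinge pct [ -1. 105. 118.]
  top edge [-32.2 212. ]
```

View pics/s13.png

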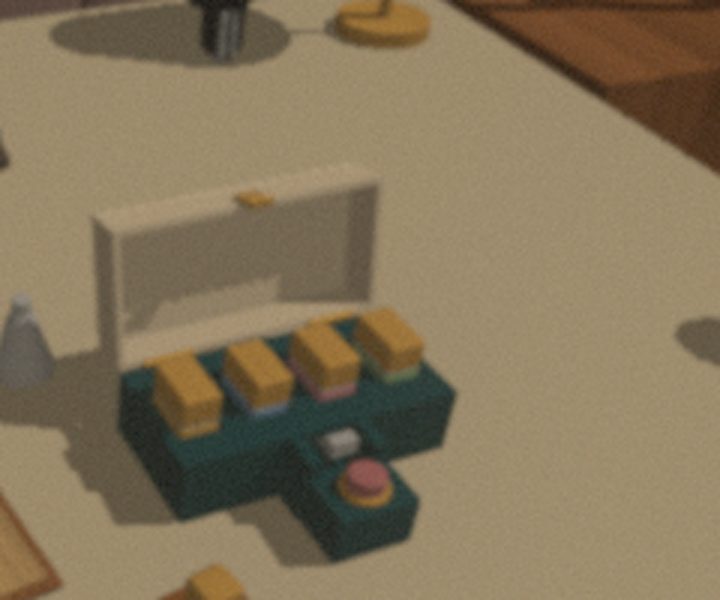

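View pics/w17.png

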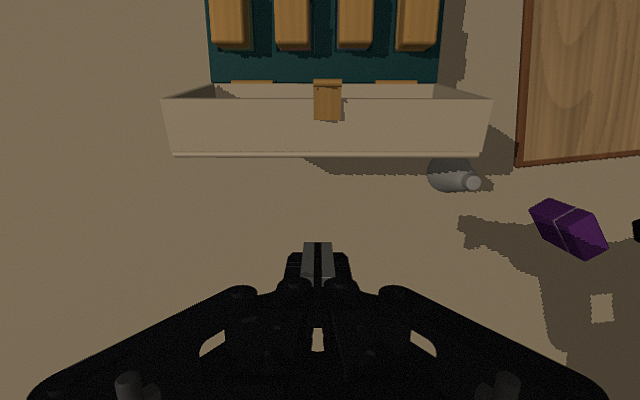

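The fingers are behind the open lid; its back top edge is at rows 155–160 of the wrist picture. I start the closing push.

>>> jog_arm --commands "0 0 -0.05 0 0 0;0 0 -0.095 0 0 0;0.01 0 -0.106 0 0 0;0.02 0 -0.106 0 0 0;0.028 0 -0.106 0 0 0;0.038 0 -0.103 0 0 0;0.047 0 -0.098 0 0 0;0.056 0 -0.092 0 0 0;0.065 0 -0.087 0 0 0;0.0755 0 -0.082 0 0 0;0.0755 0 -0.082 0 0 0"

```text
time: 46.18
eef_pos: [0.4922, 0.1605, 0.1603]
tcp_rot: [1.0, 0.017, 0.001, -0.0]
contact_force: [-0.6, -0.3, 0.2]
opening: -0.003
```

```bash
python3 lid.py s14.png
```

```text
46.175 [0.4922388  0.16051843 0.1602514 ] [-0.57204992 -0.32010902  0.20911365]
scene 0.89 d(-x from hinge) pct [-33.  -7.  32.] z-hinge pct [  5.  51. 118.]
  top edge [ -3.8 118.1]
top 0.94 d(-x from hinge) pct [-39. -13.  29.] z-hinge pct [ 18. 104. 118.]
  top edge [ -5.7 118.7]
```

View pics/s14.png

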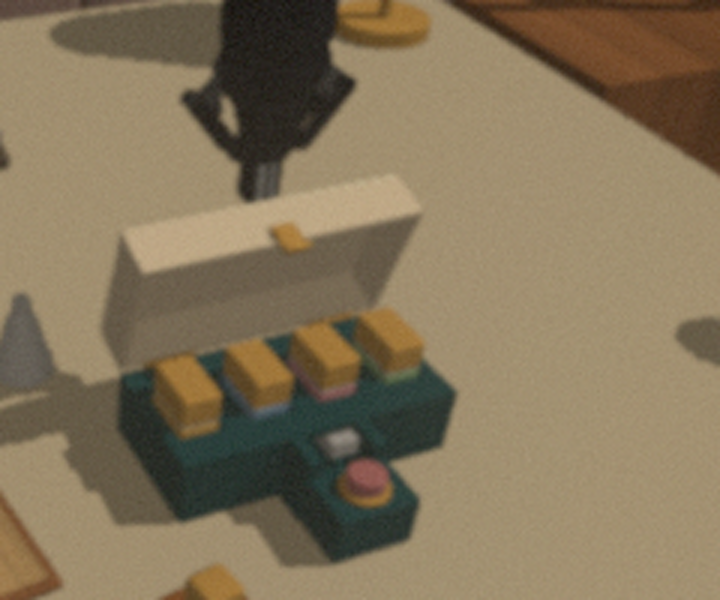

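The lid follows as planned, at about 1.28 rad. I continue down along the arc.

>>> jog_arm --commands "0.01 0 0.002 0 0 0;0.02 0 0.003 0 0 0;0.0325 0 0.002 0 0 0;0.043 0 -0.001 0 0 0;0.0535 0 -0.004 0 0 0;0.063 0 -0.009 0 0 0;0.0725 0 -0.014 0 0 0;0.081 0 -0.02 0 0 0;0.0895 0 -0.0275 0 0 0;0.097 0 -0.036 0 0 0;0.1035 0 -0.044 0 0 0;0.1035 0 -0.044 0 0 0"

```text
time: 47.92
eef_pos: [0.5942, 0.16, 0.1141]
tcp_rot: [1.0, 0.017, -0.001, 0.001]
contact_force: [0.7, 0.1, 1.8]
opening: 0.003
```

```bash
python3 lid.py s15.png
```

```text
47.925 [0.59416188 0.16003968 0.11412303] [0.67113279 0.10274342 1.76959473]
scene 0.67 d(-x from hinge) pct [  2.  95. 111.] z-hinge pct [23. 51. 62.]
  top edge [99.1 62.1]
top 0.93 d(-x from hinge) pct [-6. 37. 96.] z-hinge pct [41. 50. 62.]
  top edge [85.4 74.7]
```

View pics/s15.png

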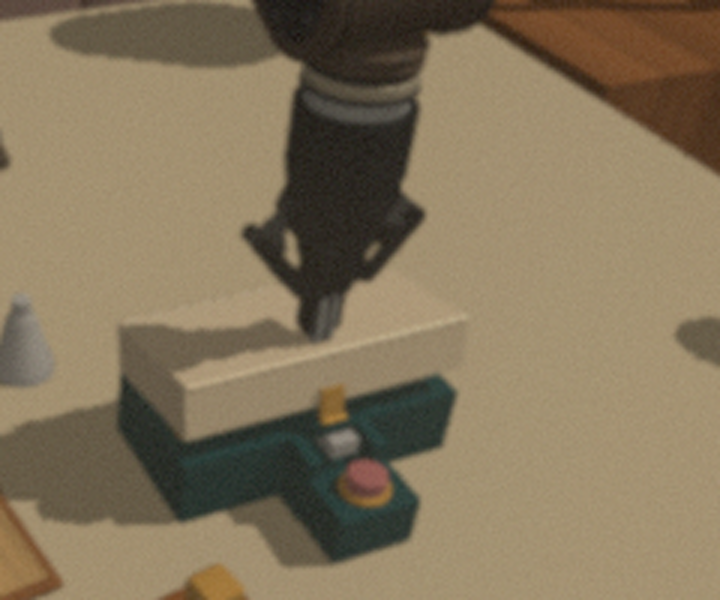

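The lid is nearly shut. I press it home.

>>> jog_arm --commands "0.004 0 -0.006 0 0 0;0.007 0 -0.011 0 0 0;0.01 0 -0.016 0 0 0;0.01 0 -0.018 0 0 0;0.01 0 -0.02 0 0 0;0.01 0 -0.021 0 0 0;0.01 0 -0.021 0 0 0"

```text
time: 49.05
eef_pos: [0.6056, 0.1607, 0.0963]
tcp_rot: [1.0, 0.017, 0.002, -0.0]
contact_force: [-0.5, -0.1, 8.0]
opening: 0.002
```

>>> jog_arm --commands "0 0 -0.001 0 0 0;0 0 -0.002 0 0 0;0 0 -0.003 0 0 0;0 0 -0.003 0 0 0;0 0 -0.003 0 0 0"

```text
time: 49.68
eef_pos: [0.6057, 0.1607, 0.0961]
tcp_rot: [1.0, 0.018, 0.001, 0.0]
contact_force: [-6.8, -1.5, 18.6]
opening: -0.003
```

At 18.6 N it no longer gives, so it is on its stop. I lift off and check the latch.

>>> jog_arm --commands "0 0 0.005 0 0 0;0 0 0.015 0 0 0;0 0 0.05 0 0 0;0 0 0.1 0 0 0;-0.03 0.05 0.15 0 0 0;-0.06 0.1 0.15 0 0 0;-0.08 0.15 0.15 0 0 0;-0.1 0.2 0.15 0 0 0;-0.1 0.2 0.15 0 0 0;-0.1 0.2 0.15 0 0 0"

```text
time: 50.92
eef_pos: [0.5039, 0.3601, 0.2404]
tcp_rot: [1.0, 0.018, -0.001, 0.001]
contact_force: [-0.4, -0.6, 0.2]
opening: 0.003
```

```bash
python3 m.py | grep -E "lid |flask|atomizer"; python3 - <<'E'
from h import *
c=cam("scene"); save(c,"s16.png",(130,80,530,330),2)
P,uv=cloud(c)
m=(abs(P[:,0]-.57)<.05)&(abs(P[:,1]-.161)<.1)&(abs(P[:,2]-.1)<.02)
A=np.c_[P[m,:2]-[.5152,.161],np.ones(m.sum())]; print("plane",np.linalg.lstsq(A,P[m,2],rcond=None)[0].round(4))
s=get_state();print(s["time"],s["eef_pos"],s["contact_force"])
E
```

```text
top flask_a 0.92 [301. 143.] ztop 0.087 (array([0.7513, 0.0152, 0.0268, 0.0247]), -84.6) [104  65  24]
top flask_a 0.86 [347. 132.] ztop 0.087 (array([ 0.7781, -0.0953,  0.0256,  0.0255]), 88.1) [101  62  21]
top atomizer 0.76 [310. 265.] ztop 0.071 (array([0.4226, 0.0032, 0.0137, 0.0136]), 43.5) [76 71 63]
top atomizer 0.38 [375. 211.] ztop 0.013 (array([ 0.5594, -0.1641,  0.2307,  0.2101]), 8.0) [149 110  62]
top lid 0.9 [241. 206.] ztop 0.102 (array([0.5698, 0.1609, 0.2218, 0.1108]), -88.1) [181 156 119]
scene flask_a 0.79 [372. 274.] ztop 0.085 (array([0.755 , 0.0145, 0.0264, 0.0251]), -80.9) [100  69  39]
scene atomizer 0.84 [309. 174.] ztop 0.071 (array([0.427 , 0.0034, 0.0143, 0.0124]), 67.4) [101  95  85]
scene lid 0.75 [398. 179.] ztop 0.101 (array([0.5716, 0.1607, 0.2218, 0.1129]), -87.7) [153 135 107]
scene lid 0.36 [396. 198.] ztop 0.101 (array([0.5724, 0.1611, 0.2226, 0.1116]), -88.0) [115 105  84]
plane [0.0015 0.0022 0.0992]
52.075 [0.5041782  0.36056685 0.24132328] [-0.07264928 -0.02652411  0.0884396 ]
```

View pics/s16.png

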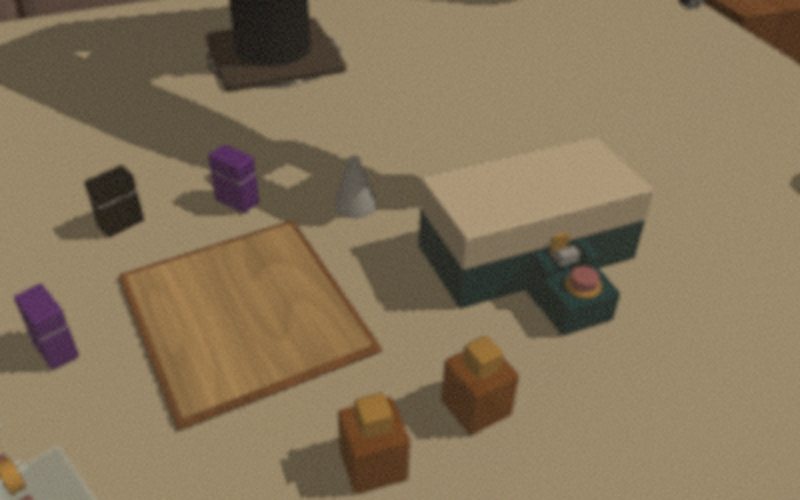

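The lid is shut flat (slope 0.0015) and stayed so for more than a second. The tray is empty, the flasks and atomizer are where they were, and the arm is clear.

```bash
python3 -c "
from plant import ctrl
print(ctrl.sign_off())"
```

```text
the job is handed in; nothing more can be done
None
```

The job is done and handed in at about 52 s; `sign_off` gives no verdict, so only my own checks stand behind this.

**What I did:**
- Pressed the button (about 5 N), which popped the lid up. I then eased it back at about 0.4 rad/s until it met the open stop.
- Put green in slot 1, pink in slot 2, blue in slot 3 and amber in slot 4. Amber had been knocked about 4 cm aside early on, so I measured it again before gripping it.
- Pushed the lid over from behind and pressed it down near its front (18.6 N at the end) until it gave no further, then moved the arm clear.

**Last checks:**
- **Flacons:** each top read 0.082 m after insertion, which is the seated height. With the lid now shut they could not be seen again.
- **Lid:** the top is flat (fitted slope about 0.0015) and it stayed shut for more than 1 s after I let go.
- **Bystanders:** both flasks and the atomizer are within about 1 mm of where they started. The black and purple look-alikes show no sign of having moved.

**Disagreements:** the top and scene cameras differ by 2 to 4 mm in position and height, within or a little beyond the stated calibration. While I eased the lid back there was a brief 5 N upward force on the tool, and holding it against the stop gave 26 N sideways, or about 31 N in all, under the 40 N limit.

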